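Knock the fixture's two slanting lock pins home

TASK

Pick up the mallet and knock both of the fixture's slanting sprung lock pins fully home, holding the mallet squarely in line with each pin: carry on until you feel the stop and seat the pin firmly on it with about 20 to 30 N, slowly enough never to exceed 60 N, and do not push the pins with the gripper itself. Then stand the mallet back on the bench on its head, the same way up as you found it, and let go, leaving the parts bin, the tool holder and the jar where they are.

Things in the scene. Friction and masses are not known exactly. Their poses are not given: they have to be found in the camera images.
- mallet: stubby 0.42 kg mallet standing on its head. Head: upright cylinder 36 mm diameter, 90 mm high, black rubber faces, aluminium middle. Handle: level pale wooden bar 20 mm wide (y), 26 mm high (z), middle line 45 mm above the underside, running from the head along -x to 125 mm from the head's axis. Origin: centre of the lower face; z up along the head, +x from handle to head
- fixture: steel fixture bolted to the bench: base plate 130 (x) by 250 (y) by 12 mm; two grey bosses 70 mm wide in x with slanting faces that look up and outwards to +y and -y, centred at y = +75 and -75 mm, 66 mm above the bench; between them an aluminium workpiece, top at 46 mm. Highest: the pins, about 100 mm. Origin: centre of the underside, z up
- left_pin: steel head, 16 mm diameter, of the left lock pin. Origin: centre of its top; z points out along the pin, leaning 32 deg from vertical to the fixture's +y; x as the fixture's. Raised, the top is 33 mm above the boss's slanting face (along the pin). A collar (inner 50, outer 60 mm diameter) rises 28 mm above the face; the home pin lies inside it
- right_pin: steel head, 16 mm diameter, of the right lock pin. Origin: centre of its top; z points out along the pin, leaning 32 deg from vertical to the fixture's -y; x as the fixture's. Raised, the top is 33 mm above the boss's slanting face (along the pin). A collar (inner 50, outer 60 mm diameter) rises 28 mm above the face; the home pin lies inside it
- left_travel (a joint): travel of the left pin along its axis, in m: 0 fully raised, growing as it is driven in. Home is a solid stop somewhere between 0.012 and 0.030, not the same for both pins, to be felt. The pin is sprung and stiff: it takes about 7 to 10 N to move and stays where it is left. Meeting the stop faster than about 30 mm/s gives a hard jolt
- right_travel (a joint): travel of the right pin along its axis, in m: 0 fully raised, growing as it is driven in. Home is a solid stop somewhere between 0.012 and 0.030, not the same for both pins, to be felt. The pin is sprung and stiff: it takes about 7 to 10 N to move and stays where it is left. Meeting the stop faster than about 30 mm/s gives a hard jolt
- parts_bin: bystander: open blue plastic bin 140 by 100 by 55 mm high with steel bushes in it; origin at the centre of its underside, z up
- tool_holder: bystander: steel taper tool holder standing upright, flange 50 mm diameter, 85 mm high; origin at the centre of its underside, z up
- jar: bystander: jar 60 mm diameter, 75 mm high; origin at the centre of its underside, z up
Not all that is in view belongs to the job. What is meant by the mallet is not purple or turquoise, and is the larger of those in its own colour.

How it is judged:
By the outcome, as a careful person would: the job done as asked, in the order asked, and still so for the second after the job is handed in, with the robot touching nothing.
It also fails if it takes over 70 s, if anything falls off the work surface, if the arm or the gripper's body presses on something with over 40 N, if the wrist force passes 120 N, or if a joint passes its speed limit or range.

ROBOT

A 7-joint arm with a two-finger parallel gripper is mounted at the origin on the work surface. World frame = base frame: x ahead of the robot, y to its left, z up, the work surface at z = 0. Lengths are in m, angles in rad, forces in N, time in s.
With the tool pointing down it reaches from about 0.425 to 0.925 m from the base axis. Payload 6.8 kg.
Tool frame: the origin (TCP) lies on the centre line of the jaws, within the pads' length; the fingertips stand 11 mm ahead of it and the grasp point (between the pads) lies 8 mm behind it; z points along the fingers, y is the direction in which the jaws open and shut (so a half turn about z gives the same grasp; the last joint's range is limited). The gripper opens to 85 mm and grips with 20 to 120 N. Pads are 22 mm wide; open, the fingers measure 114 mm over their backs; the gripper's body (76 mm by 85 mm) begins 54 mm behind the grasp point. The pads swing forward as they close: fully open they stand 13 mm farther back than shut.
Start: joints at [-1.402, 0.477, 0.022, 1.555, -0.011, 1.109, -0.083], TCP at [0.184, 0.649, 0.242] pointing down, gripper open.
Joint ranges: [-2.96, 2.96], [-0.34, 2.1], [-1.41, 1.46], [0.24, 2.44], [-1.37, 4.51], [0.17, 1.92], [-2.96, 2.96]. Speed limits (rad/s): [2.39, 2.39, 3.14, 3.14, 3.14, 3.14, 3.14].

INTERFACE

Orientations are given as a rotation vector (axis times angle).
In Python, from bench import r gives the robot as it stands.
- The arm moves only by the tool send_rows, never from a script. Its argument "deltas" is a list of rows, each a list of 7 numbers: the opening, from 0 (shut) to 1 (fully open), then the shift along the tool's x, y, z as a fraction of full scale, then the turn, a rotation vector about the tool's x, y, z as a fraction of full scale. In form: [[hand, x, y, z, ax, ay, az], ...]. A call has 1 to 20 rows; each row is the pose to reach, as a shift and turn from the pose commanded when the call began, along the tool's axes at that moment, turning the shorter way round; what a row does not reach only later rows make up. Full scale, the value 1, is 150 mm for a shift and 180 degrees for a turn. A row lasts 1/12 s, in which the tool goes at most 41.7 mm and 7.16 degrees, less where a joint would pass 70% of its speed; a pose out of reach is approached as far as the arm can. A call with a number of a shift or a turn outside -1 to 1 is refused whole. A call with a gripper value outside its range is refused whole. The fingers move at their own pace and stop on an object; "squeeze" is the grip in N (left out, the last holds). Time passes only in rows, so rows that repeat a pose let the fingers close. It gives the time, the measured TCP pose, the force and the opening at its end, in the units of the state.
- r.get_obs(): the state, without advancing time (a new reading comes with each control period).
- r.grab_frame(name): name is "scene" or "top" or "wrist"; returns a dict with "pixels" (400x640x3 uint8, red, green, blue), "camera_matrix" (3x3 intrinsics, pixels), "rvec" (rotation vector, rad) and "tvec" (3), from world to camera coordinates, as OpenCV has them. Camera axes: x right, y down, z forward; pixel columns grow to the right and rows downward; lengths in m; the calibration is good to about 2 mm. A picture is of the moment at which its call begins. There is no depth.
- r.hand_in(): hands the job in, once; it reports no verdict.
The state is a dict: "clock": time; "joints": joint angles; "qvel": joint speeds; "tau": joint torques, N m; "tcp_pos": TCP position; "orientation": TCP orientation; "contact_force": force on the tool from outside, world axes, zero at the start; "moment": the same for the moment, N m; "grip_width": finger opening in m.
Only numpy, scipy, OpenCV 4.12 (cv2) and the standard library are available. Lean on these libraries where they do the work, as an engineer would, in place of code of your own. Each camera call takes 0.05 s, during which the arm holds its last target. There are 200 camera calls.

## Working session

There is one attempt and no reset: what is moved stays moved. The work goes in short steps, Python scripts to look and compute and a tool call to move; the robot and the scene stay as the last step left them, time stands still between calls to the robot, and variables do not carry over. Pictures are saved under pics/ and viewed, about 8 in all and at most 12, crops included, and the job is handed in when it is done.

Besides the shell and the picture viewer there is one more tool, called after "Request:" as a command line: name --pt "numbers of a row" for each row, then --argument value for the rest. send_rows: Moves the arm, as the interface text tells. Shift numbers are shares of 150 mm and turn numbers shares of 180 degrees, none past 1 either way. Its arguments: {"type":"object","properties":{"deltas":{"type":"array","items":{"type":"array","items":{"type":"number"}}},"squeeze":{"type":"number"}},"required":["deltas"]}

```bash
ls; mkdir -p pics
cat > h.py <<'E'
from bench import r
import numpy as np, cv2
from scipy.spatial.transform import Rotation as R
def cam(n):
    f=r.grab_frame(n); f['R']=cv2.Rodrigues(np.array(f['rvec'],float))[0]; f['t']=np.array(f['tvec'],float).ravel(); f['K']=np.array(f['camera_matrix']); return f
def onplane(f,uv,z):
    uv=np.atleast_2d(uv).astype(float); d=(np.c_[uv,np.ones(len(uv))]@np.linalg.inv(f['K']).T)@f['R']
    c=-f['R'].T@f['t']; return c+d*((z-c[2])/d[:,2])[:,None]
def proj(f,p): return cv2.projectPoints(np.atleast_2d(p).astype(float),f['R'],f['t'],f['K'],None)[0].reshape(-1,2)
def save(f,n): cv2.imwrite('pics/'+n+'.png',f['pixels'][:,:,::-1])
E
python3 - <<'E'
from h import *
o=r.get_obs(); print({k:np.round(v,3).tolist() for k,v in o.items()})
for n in ['scene','top']:
    f=cam(n); save(f,n+'0'); print(n,-f['R'].T@f['t'],f['R'][2],f['K'][0,0])
E
```

```text
pics
{'clock': 0.0, 'joints': [-1.402, 0.478, 0.022, 1.556, -0.011, 1.109, -0.083], 'qvel': [0.001, 0.001, -0.002, -0.001, 0.001, 0.001, -0.002], 'tau': [0.0, -59.646, 1.608, -28.119, 0.013, 0.009, -0.0], 'tcp_pos': [0.184, 0.649, 0.241], 'orientation': [-0.433, -3.111, 0.003], 'contact_force': [0.382, 0.108, 0.474], 'moment': [-0.015, -0.023, -0.002], 'grip_width': 0.086}
scene [1.07124054 0.59041512 1.06610295] [-0.41667426 -0.42017363 -0.80612448] 419.2675038434272
top [0.37129687 0.0775796  1.06926747] [ 0.18372908 -0.01568012 -0.98285185] 408.341643789331
```

View pics/scene0.png

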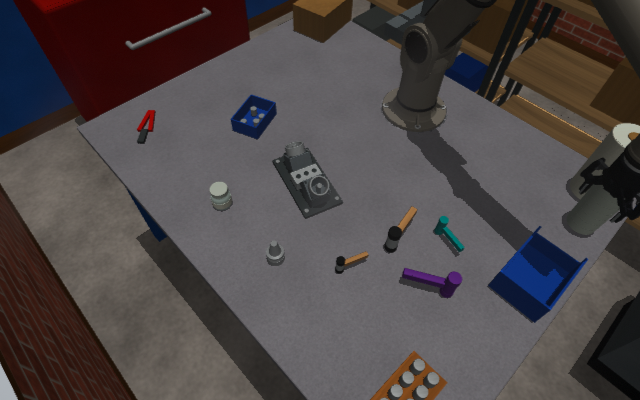

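View pics/top0.png

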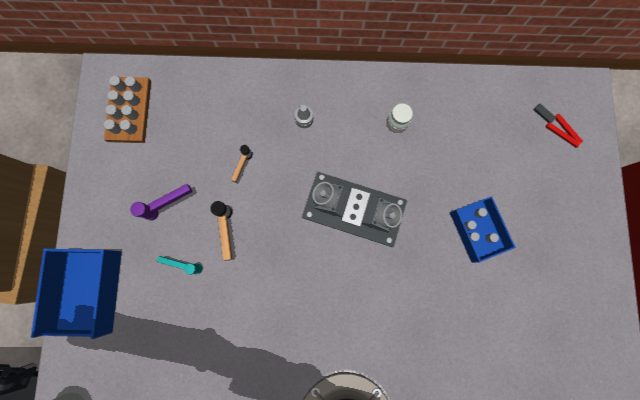

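Top view: the mallet has its black head at about (222,208) and its handle to (227,258), with a smaller same-coloured decoy at (243,150). The fixture is centred near (355,208), its pins near (323,194) and (391,215). The small bin is at (482,229), the holder at (304,117) and the jar at (400,117).

Run:
```python
from h import *
f=cam('top'); hsv=cv2.cvtColor(f['pixels'],cv2.COLOR_RGB2HSV)
print('bg',hsv[230,280],'plate',hsv[228,350],'handle',hsv[240,225],'head',hsv[208,222])
m=cv2.inRange(hsv,(5,70,90),(22,255,255)); m[:, :160]=0; m[:140]=0
n,l,s,c=cv2.connectedComponentsWithStats(m)
for i in range(1,n):
    if s[i,4]>60:
        pts=np.argwhere(l==i)[:,::-1].astype(np.float32); w=onplane(f,pts,0.058)[:,:2]
        rc=cv2.minAreaRect((w*1000).astype(np.float32)); print('handle',s[i],rc, np.round(cv2.boxPoints(rc)).tolist())
m2=((hsv[:,:,2]<60)).astype(np.uint8)
n,l,s,c=cv2.connectedComponentsWithStats(m2[150:260,170:420])
for i in range(1,n):
    if s[i,4]>60: print('dark',s[i],c[i]+[170,150], onplane(f,c[i]+[170,150],.09)[0])
# plate
m3=((hsv[:,:,2]<100)).astype(np.uint8); m3[:, :290]=0; m3[:,420:]=0; m3[:155]=0; m3[260:]=0
m3=cv2.morphologyEx(m3,cv2.MORPH_CLOSE,np.ones((9,9)))
cn=max(cv2.findContours(m3,0,2)[0],key=cv2.contourArea)[:,0]
w=onplane(f,cn,0.012)[:,:2]; rc=cv2.minAreaRect((w*1000).astype(np.float32)); print('plate',rc,np.round(cv2.boxPoints(rc)).tolist())
cr=np.hstack([cv2.resize(f['pixels'][160:260,295:415],None,fx=4,fy=4,interpolation=cv2.INTER_CUBIC),cv2.resize(f['pixels'][190:270,200:250],(250,400),interpolation=cv2.INTER_CUBIC)])
cv2.imwrite('pics/crop1.png',cr[:,:,::-1])
```

```text
bg [150   7 143] plate [90 15 84] handle [ 15 122 222] head [30  8 33]
handle [231 155  16  27 152] ((614.1869506835938, 281.39764404296875), (13.658373832702637, 72.38558959960938), 70.14501190185547) [[578.0, 287.0], [646.0, 263.0], [651.0, 276.0], [582.0, 300.0]]
handle [218 215  13  46 377] ((437.5702819824219, 306.84527587890625), (109.3318862915039, 20.618345260620117), 10.660040855407715) [[382.0, 307.0], [386.0, 287.0], [493.0, 307.0], [489.0, 327.0]]
dark [ 41  51  21  18 221] [220.06334842 208.94570136] [0.50312579 0.31342412 0.09      ]
dark [145  58  27   9  63] [328.49206349 212.04761905] [0.50135004 0.05223763 0.09      ]
dark [192  73  27  10  66] [374.66666667 226.98484848] [ 0.46760491 -0.05949964  0.09      ]
plate ((522.34619140625, -17.398788452148438), (248.42539978027344, 131.36923217773438), 73.28280639648438) [[424.0, -117.0], [550.0, -155.0], [621.0, 83.0], [495.0, 120.0]]
```

View pics/crop1.png

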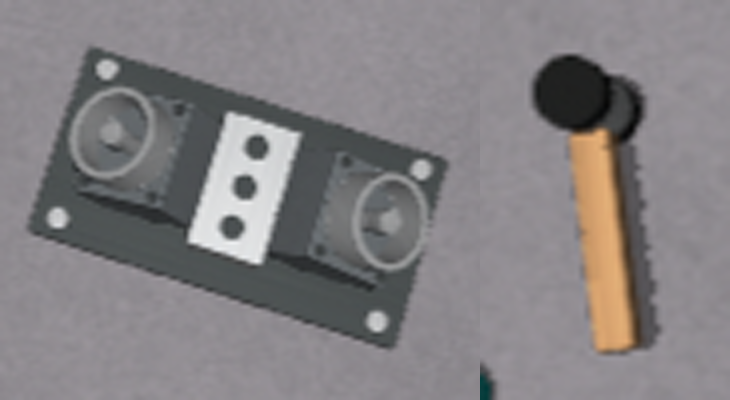

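The crop shows the fixture at yaw about -16.7°, centred near (0.522,-0.017). The mallet is near (0.507,0.320) with yaw about +10.7°. I'll take a closer wrist look over the fixture on the way.

Request:
send_rows --pt "1 -0.74 -0.86 -0.1 0 0 0" --pt "1 -0.74 -0.86 -0.1 0 0 0" --pt "1 -0.74 -0.86 -0.1 0 0 0" --pt "1 -0.74 -0.86 -0.1 0 0 0" --pt "1 -0.74 -0.86 -0.1 0 0 0"

```text
clock: 0.57
tcp_pos: [0.261, 0.4877, 0.2576]
orientation: [0.447, 3.107, -0.005]
contact_force: [0.7, 0.2, -1.2]
grip_width: 0.0853
```

Request:
send_rows --pt "1 -0.74 -0.86 -0.1 0 0 0" --pt "1 -0.74 -0.86 -0.1 0 0 0" --pt "1 -0.74 -0.86 -0.1 0 0 0" --pt "1 -0.74 -0.86 -0.1 0 0 0" --pt "1 -0.74 -0.86 -0.1 0 0 0"

```text
clock: 0.98
tcp_pos: [0.3311, 0.3335, 0.2727]
orientation: [0.448, 3.108, -0.003]
contact_force: [-0.2, -0.7, -0.8]
grip_width: 0.0853
```

Request:
send_rows --pt "1 -0.74 -0.86 -0.1 0 0 0" --pt "1 -0.74 -0.86 -0.1 0 0 0" --pt "1 -0.74 -0.86 -0.1 0 0 0" --pt "1 -0.74 -0.86 -0.1 0 0 0" --pt "1 -0.74 -0.86 -0.1 0 0 0"

```text
clock: 1.4
tcp_pos: [0.4018, 0.1794, 0.288]
orientation: [0.449, 3.108, -0.001]
contact_force: [0.0, -1.2, -0.8]
grip_width: 0.0855
```

Request:
send_rows --pt "1 -0.74 -0.86 -0.1 0 0 0" --pt "1 -0.74 -0.86 -0.1 0 0 0" --pt "1 -0.74 -0.86 -0.1 0 0 0" --pt "1 -0.74 -0.86 -0.1 0 0 0" --pt "1 -0.74 -0.86 -0.1 0 0 0" --pt "1 -0.74 -0.86 -0.1 0 0 0" --pt "1 -0.74 -0.86 -0.1 0 0 0" --pt "1 -0.74 -0.86 -0.1 0 0 0"

```text
clock: 2.07
tcp_pos: [0.47, 0.0335, 0.3019]
orientation: [-0.429, -3.111, -0.0]
contact_force: [0.1, 0.5, -0.3]
grip_width: 0.0854
```

Run:
```python
from h import *
import pickle
f=cam('wrist'); save(f,'w1'); pickle.dump(f,open('w1.pkl','wb')); o=r.get_obs(); print(o['clock'],o['tcp_pos'],o['orientation'],np.abs(o['qvel']).max())
print(-f['R'].T@f['t'],f['R'])
# predicted pins
a=np.deg2rad(-16.7);Rf=R.from_euler('z',a).as_matrix();c=np.array([.522,-.017,0])
for s in (1,-1):
    p=c+Rf@[0,s*(.075+.033*np.sin(.5585)),.066+.033*np.cos(.5585)]; print(p,proj(f,p))
```

```text
2.1167 [0.46994614 0.03355713 0.30194051] [-4.28523226e-01 -3.11130860e+00 -1.92406147e-04] 0.005040548043651564
[0.40172627 0.0521353  0.43303333] [[ 2.70556548e-01  9.62703720e-01  8.37536096e-04]
 [ 9.25391934e-01 -2.60310172e-01  2.75478461e-01]
 [ 2.65422159e-01 -7.37574524e-02 -9.61306879e-01]]
[0.54857717 0.07158631 0.09398568] [[360.20017601 231.23100114]]
[ 0.49542283 -0.10558631  0.09398568] [[214.85254494 228.90140501]]
```

View pics/w1.png

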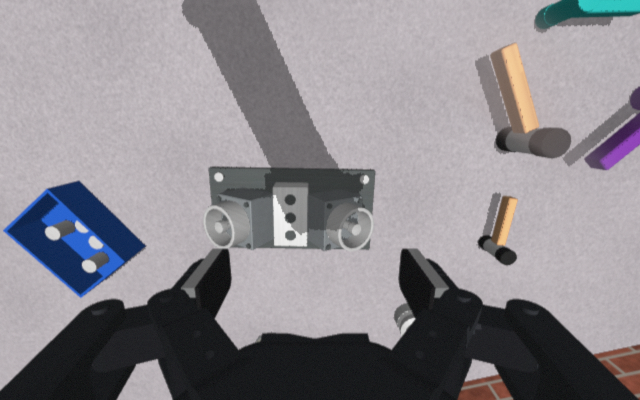

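Wrist view: the pins appear near (357,229) and (217,228), within a few pixels of the prediction. Next is one sub-pixel refinement of the pins, workpiece and bolts.

Run:
```python
from h import *
import pickle
f=pickle.load(open('w1.pkl','rb')); g=cv2.cvtColor(f['pixels'],cv2.COLOR_RGB2GRAY)
m=(g>205).astype(np.uint8); 
x0,y0=195,160; sub=m[y0:260,x0:390]
for th in (150,175,200):
  n,l,s,c=cv2.connectedComponentsWithStats((g[y0:255,x0:385]>th).astype(np.uint8))
  print(th)
  for i in range(1,n):
    if 15<s[i,4]<2500: print(s[i]+[x0,y0,0,0,0],np.round(c[i]+[x0,y0],1),np.round(onplane(f,c[i]+[x0,y0],.094)[0],4),np.round(onplane(f,c[i]+[x0,y0],.012)[0],4))
m3=cv2.inRange(g,0,115); m3[:150]=0;m3[258:]=0;m3[:,:198]=0;m3[:,395:]=0
cv2.imwrite('pics/w1c.png',cv2.resize(f['pixels'][155:260,195:390],None,fx=4,fy=4,interpolation=cv2.INTER_CUBIC)[:,:,::-1])
```

```text
150
[214 172   9  10  67] [218.1 176.8] [ 0.4335 -0.0774  0.094 ] [ 0.4412 -0.1087  0.012 ]
[363 175   6   9  41] [365.6 179.2] [0.4846 0.0932 0.094 ] [0.5047 0.1032 0.012 ]
[293 189   3   6  16] [294.  191.2] [0.4754 0.0056 0.094 ] [ 0.4932 -0.0057  0.012 ]
[273 193  34  54 843] [284.6 227.4] [ 0.5175 -0.0196  0.094 ] [ 0.5455 -0.0369  0.012 ]
175
[ 195  160   75   95 1584] [211.3 200.4] [ 0.459  -0.0962  0.094 ] [ 0.4729 -0.1321  0.012 ]
[ 230  160  155   95 2240] [347.5 220.1] [0.5296 0.0597 0.094 ] [0.5605 0.0615 0.012 ]
[214 173   9   8  58] [218.4 176.6] [ 0.4333 -0.077   0.094 ] [ 0.441  -0.1082  0.012 ]
[363 175   6   9  37] [365.5 179.1] [0.4844 0.0932 0.094 ] [0.5044 0.1031 0.012 ]
[273 195  34  51 759] [284.6 228.3] [ 0.5186 -0.02    0.094 ] [ 0.5469 -0.0375  0.012 ]
[215 223   8  10  61] [218.3 227.3] [ 0.4946 -0.1006  0.094 ] [ 0.5171 -0.1375  0.012 ]
[352 225   9  10  70] [356.1 229.5] [0.5448 0.067  0.094 ] [0.5795 0.0707 0.012 ]
200
[215 173   8   8  47] [218.4 176.8] [ 0.4336 -0.0771  0.094 ] [ 0.4413 -0.1084  0.012 ]
[363 176   6   7  28] [365.5 179.1] [0.4845 0.0932 0.094 ] [0.5045 0.1031 0.012 ]
[273 195  34  51 713] [284.6 228.4] [ 0.5187 -0.02    0.094 ] [ 0.547  -0.0374  0.012 ]
```

View pics/w1c.png

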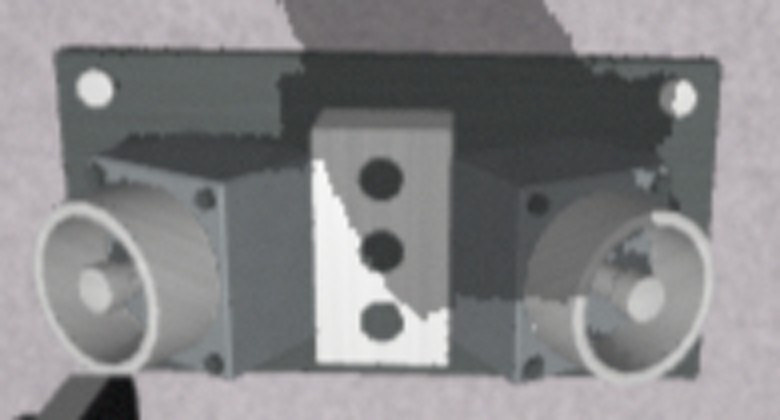

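```bash
cat >> h.py <<'E'
Rf=R.from_euler('z',-16.7,degrees=True).as_matrix(); C=np.array([.5205,-.017,0])
def fx(p): return (np.asarray(p)-C)@Rf
def delta(p,Rt):  # tool-frame fractions from measured pose
    o=r.get_obs(); R0=R.from_rotvec(o['orientation']); d=R0.inv().apply(np.array(p)-o['tcp_pos'])/.15
    w=(R0.inv()*R.from_matrix(Rt)).as_rotvec()/np.pi; return np.round(d,3),np.round(w,4)
def down(yaw): # tool z down, tool y along mallet y for mallet yaw (deg)
    c,s=np.cos(np.deg2rad(yaw)),np.sin(np.deg2rad(yaw)); return np.c_[[-c,-s,0],[-s,c,0],[0,0,-1]]
E
python3 - <<'E'
from h import *
import pickle
t=cam('top'); print('top pins',fx(onplane(t,[[323,193.25],[392,215]],.094)).round(4).tolist())
s=cam('scene')
def tri(f1,u1,f2,u2):
    P=[f['K']@np.c_[f['R'],f['t']] for f in (f1,f2)]
    X=cv2.triangulatePoints(P[0],P[1],np.array(u1,float).reshape(2,1),np.array(u2,float).reshape(2,1)); return (X[:3]/X[3]).ravel()
for y,z in ((.087,.094),(.0925,.094),(.087,.088),(.087,.1)):
    print(y,z,proj(s,C+Rf@[0,y,z]),proj(s,C+Rf@[0,-y,z]))
cv2.imwrite('pics/s1c.png',cv2.resize(s['pixels'][135:210,270:345],None,fx=8,fy=8,interpolation=cv2.INTER_CUBIC)[:,:,::-1])
w=pickle.load(open('w1.pkl','rb')); hsv=cv2.cvtColor(w['pixels'],cv2.COLOR_RGB2HSV)
m=cv2.inRange(hsv,(5,60,120),(22,255,255)); m[160:]=0; m[:,:480]=0;m[:,560:]=0
pts=np.argwhere(m>0)[:,::-1]; print(len(pts)); W=(onplane(w,pts,.058)[:,:2]*1000).astype(np.float32); print(cv2.minAreaRect(W))
yaw=10.66; e=np.array([np.cos(np.deg2rad(yaw)),np.sin(np.deg2rad(yaw))]); H=np.array([.507,.320])
print(delta([*(H-.046*e),.16],down(yaw)))
E
```

```text
top pins [[0.0009, 0.0874, 0.094], [0.0016, -0.0871, 0.094]]
0.087 0.094 [[318.99737733 183.51216636]] [[293.89821419 143.82672448]]
0.0925 0.094 [[319.85169426 184.86296617]] [[293.16133019 142.66160327]]
0.087 0.088 [[318.95607906 184.75525777]] [[293.95182755 145.1297281 ]]
0.087 0.1 [[319.03900358 182.25920273]] [[293.84420462 142.51409115]]
2128
((436.2366027832031, 299.9036865234375), (109.32063293457031, 31.593276977539062), 10.841743469238281)
(array([0.555, 1.771, 0.948]), array([ 0.    , -0.0002, -0.1464]))
```

View pics/s1c.png

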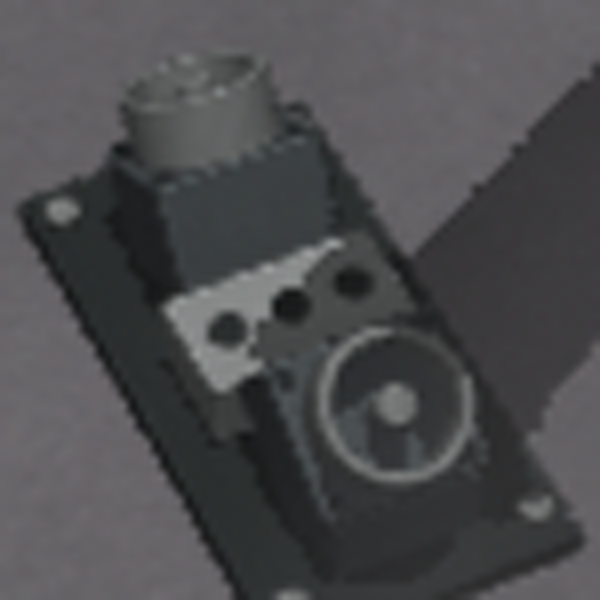

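Scene crop: left pin at (319.8,185.5), right pin at (293.8,143.5). With the top and wrist views this puts the pin tops at y_f≈±0.0875 and z≈0.092. Now to the mallet.

Request:
send_rows --pt "0.7 0.28 0.88 0.3 0 0 0" --pt "0.7 0.28 0.88 0.3 0 0 0" --pt "0.7 0.28 0.88 0.3 0 0 0" --pt "0.7 0.28 0.88 0.3 0 0 0" --pt "0.7 0.28 0.88 0.3 0 0 0"

```text
clock: 2.63
tcp_pos: [0.464, 0.1764, 0.2555]
orientation: [-0.418, -3.111, 0.0]
contact_force: [0.3, 0.3, 0.8]
grip_width: 0.0601
```

Request:
send_rows --pt "0.7 0.275 0.89 0.65 0 0 -0.147" --pt "0.7 0.275 0.89 0.65 0 0 -0.147" --pt "0.7 0.275 0.89 0.65 0 0 -0.147" --pt "0.7 0.275 0.89 0.65 0 0 -0.147" --pt "0.7 0.275 0.89 0.65 0 0 -0.147" --pt "0.7 0.275 0.89 0.65 0 0 -0.147" --pt "0.7 0.275 0.89 0.65 0 0 -0.147" --pt "0.7 0.275 0.89 0.65 0 0 -0.147"

```text
clock: 3.3
tcp_pos: [0.4638, 0.3084, 0.1607]
orientation: [-0.286, 3.127, -0.0]
contact_force: [-0.2, -0.0, 0.2]
grip_width: 0.0595
```

Run:
```python
from h import *
f=cam('wrist'); save(f,'w2'); o=r.get_obs(); print(o['clock'],o['tcp_pos'],o['grip_width'])
hsv=cv2.cvtColor(f['pixels'],cv2.COLOR_RGB2HSV)
m=cv2.inRange(hsv,(5,60,110),(22,255,255)); n,l,s,c=cv2.connectedComponentsWithStats(m)
i=1+np.argmax(s[1:,4]); pts=np.argwhere(l==i)[:,::-1]; W=(onplane(f,pts,.058)[:,:2]*1000).astype(np.float32); rc=cv2.minAreaRect(W); print(s[i],rc,cv2.boxPoints(rc).round())
yaw=10.7; e=np.array([np.cos(np.deg2rad(yaw)),np.sin(np.deg2rad(yaw))]); H=np.array([.507,.320])
print(proj(f,[*H,.09]),proj(f,[*(H-.125*e),.058]),delta([*(H-.046*e),.04],down(yaw)))
```

```text
3.35 [0.46393744 0.30837254 0.16093257] 0.05969792274391766
[ 307  105   25  129 3047] ((435.07061767578125, 307.22161865234375), (107.01569366455078, 19.661699295043945), 10.808900833129883) [[381. 307.]
 [384. 288.]
 [489. 308.]
 [486. 327.]]
[[319.07566378 271.46225117]] [[318.48666823 107.05263272]] (array([0.012, 0.023, 0.806]), array([ 0.0001,  0.0005, -0.0014]))
```

View pics/w2.png

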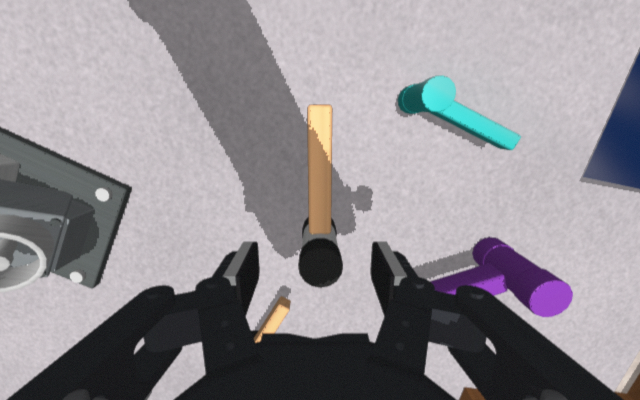

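The wrist view shows the handle centred between the jaws, with the head disc at (320,263) and the handle end at (320,105). I'll descend and grip close to the head.

Request:
send_rows --pt "0.6 0.035 0.025 0.4 0 0 0" --pt "0.6 0.035 0.025 0.6 0 0 0" --pt "0.6 0.035 0.025 0.75 0 0 0" --pt "0.6 0.035 0.025 0.806 0 0 0" --pt "0.6 0.035 0.025 0.806 0 0 0" --pt "0.6 0.035 0.025 0.806 0 0 0" --squeeze 40

```text
clock: 3.85
tcp_pos: [0.4584, 0.3123, 0.0403]
orientation: [-0.288, 3.127, 0.001]
contact_force: [0.4, -0.2, 1.0]
grip_width: 0.0512
```

Request:
send_rows --pt "0.1 0 0 0 0 0 0" --pt "0.1 0 0 0 0 0 0" --pt "0.1 0 0 0 0 0 0" --pt "0.1 0 0 0 0 0 0" --pt "0.1 0 0 0 0 0 0" --pt "0.1 0 0 0 0 0 0" --pt "0.1 0 0 0 0 0 0" --pt "0.1 0 0 0 0 0 0" --squeeze 60

```text
clock: 4.52
tcp_pos: [0.4584, 0.3131, 0.0409]
orientation: [-0.289, 3.126, 0.003]
contact_force: [-0.4, -1.5, 8.4]
grip_width: 0.0191
```

Request:
send_rows --pt "0 0 0 0 0 0 0" --pt "0 0 0 0 0 0 0" --pt "0 0 0 0 0 0 0" --pt "0 0 0 0 0 0 0" --squeeze 120

```text
clock: 4.85
tcp_pos: [0.4584, 0.313, 0.041]
orientation: [-0.289, 3.126, 0.003]
contact_force: [-3.0, -1.5, 10.2]
grip_width: 0.0179
```

Request:
send_rows --pt "0 0 0 -0.1 0 0 0" --pt "0 0 0 -0.3 0 0 0" --pt "0 0 0 -0.55 0 0 0" --pt "0 0 0 -0.8 0 0 0" --pt "0 0 0 -1 0 0 0" --pt "0 0 0 -1 0 0 0" --pt "0 0 0 -1 0 0 0" --pt "0 0 0 -1 0 0 0" --pt "0 0 0 -1 0 0 0"

```text
clock: 5.6
tcp_pos: [0.4557, 0.3115, 0.1869]
orientation: [0.29, -3.125, 0.004]
contact_force: [-0.3, -0.4, -4.2]
grip_width: 0.0183
```

```bash
cat >> h.py <<'E'
L=.0465
PY,PZ=.0875,.092
def pinpose(s,gap,L=L,py=PY,pz=PZ,th=.041):
    t=np.deg2rad(32); a=Rf@[0,s*np.sin(t),np.cos(t)]; x=Rf[:,0]; p=C+Rf@[0,s*py,pz]
    return p+a*(gap+th)-x*L, np.c_[-x,np.cross(a,x),-a]
E
python3 - <<'E'
from h import *
o=r.get_obs(); print(o['clock'],o['tcp_pos'],o['contact_force'],o['moment'],o['grip_width'],o['joints'].round(2) if hasattr(o['joints'],'round') else o['joints'])
R0=R.from_rotvec(o['orientation']).as_matrix()
und=o['tcp_pos']+R0@[-L,0,.041]; top=o['tcp_pos']+R0@[-L,0,-.049]
f=cam('wrist'); s=cam('scene'); print('wrist und/top',proj(f,[und,top]),'scene',proj(s,[und,top]))
c1=proj(s,top).astype(int)[0]
print(c1); y,x=max(c1[1]-40,0),c1[0]-40
cv2.imwrite('pics/g1.png',np.hstack([cv2.resize(f['pixels'],(480,300)),cv2.resize(s['pixels'][y:y+80,x:x+80],(300,300),interpolation=cv2.INTER_CUBIC)])[:,:,::-1]); print('crop org',x,y)
for k in (1,-1):
    for g in (.06,.02): p,Q=pinpose(k,g); print(k,g,p,delta(p,Q))
E
```

```text
5.6 [0.4556836  0.31151408 0.18692035] [-0.25074618 -0.39897655 -4.1875489 ] [-0.07157544  0.24047704 -0.00412761] 0.018336693785809707 [-0.9   0.34  0.23  1.92 -0.1   0.9   1.14]
wrist und/top [[314.57312936 295.94567805]
 [314.79082311 432.73197016]] scene [[398.7405185  219.16850875]
 [405.15524244 199.39529141]]
[405 199]
crop org 365 159
1 0.06 [0.51648536 0.13143616 0.17765286] (array([-0.175, -1.255,  0.065]), array([0.1735, 0.0415, 0.1479]))
1 0.02 [0.51039425 0.11113342 0.14373093] (array([-0.111, -1.38 ,  0.291]), array([0.1735, 0.0415, 0.1479]))
-1 0.06 [ 0.43543714 -0.13871163  0.17765286] (array([ 0.688, -2.926,  0.071]), array([-0.1752, -0.0432,  0.1475]))
-1 0.02 [ 0.44152826 -0.11840889  0.14373093] (array([ 0.622, -2.8  ,  0.296]), array([-0.1752, -0.0432,  0.1475]))
```

View pics/g1.png

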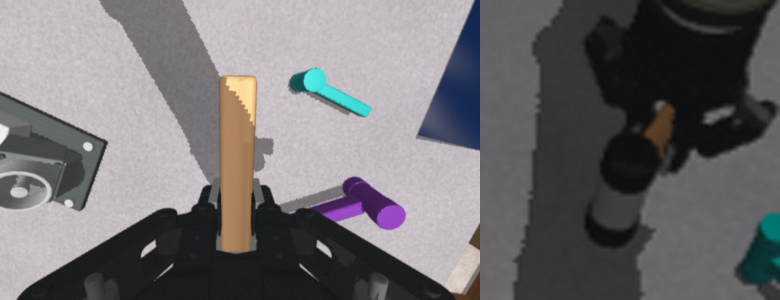

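The wrist and scene crops show the mallet upright in the jaws; the head projection matches within about 2 px, so L≈46 mm. Moving over to the left pin.

Request:
send_rows --pt "0 -0.03 -0.16 -0.15 0.029 0.007 0.025" --pt "0 -0.06 -0.32 -0.15 0.058 0.014 0.05" --pt "0 -0.09 -0.5 -0.15 0.087 0.021 0.074" --pt "0 -0.12 -0.66 -0.15 0.116 0.028 0.099" --pt "0 -0.14 -0.83 -0.15 0.145 0.035 0.123" --pt "0 -0.175 -1 -0.1 0.1735 0.0415 0.148" --pt "0 -0.175 -1 -0.1 0.1735 0.0415 0.148" --pt "0 -0.175 -1 -0.1 0.1735 0.0415 0.148" --pt "0 -0.175 -1 -0.1 0.1735 0.0415 0.148"

```text
clock: 6.45
tcp_pos: [0.5102, 0.1706, 0.2029]
orientation: [-0.427, -2.917, 0.831]
contact_force: [-0.1, 0.7, -4.6]
grip_width: 0.0183
```

Run:
```python
from h import *
o=r.get_obs(); print(o['clock'],o['tcp_pos'],o['contact_force'],o['moment'],np.abs(o['qvel']).max())
for g in (.03,.012): print(delta(*pinpose(1,g)))
f=cam('wrist'); R0=R.from_rotvec(o['orientation']).as_matrix(); print(proj(f,o['tcp_pos']+R0@[.125-L,0,-.017])); save(f,'w3')
```

```text
6.45 [0.51024083 0.17060287 0.20286804] [-0.08175965  0.71027906 -4.57202893] [ 1.15332994 -0.11995028  0.02632912] 0.02924062573689055
(array([-0.114, -0.115,  0.468]), array([0.0012, 0.0003, 0.0001]))
(array([-0.114, -0.115,  0.588]), array([0.0012, 0.0003, 0.0001]))
[[314.75472968  98.67157442]]
```

Request:
send_rows --pt "0 -0.05 -0.06 0.15 0 0 0" --pt "0 -0.1 -0.115 0.3 0 0 0" --pt "0 -0.117 -0.115 0.42 0.001 0 0" --pt "0 -0.117 -0.115 0.468 0.001 0 0" --pt "0 -0.117 -0.115 0.468 0.001 0 0" --pt "0 -0.117 -0.115 0.468 0.001 0 0" --pt "0 -0.117 -0.115 0.468 0.001 0 0"

```text
clock: 7.08
tcp_pos: [0.5132, 0.1172, 0.1542]
orientation: [-0.427, -2.919, 0.833]
contact_force: [0.1, 0.6, -4.6]
grip_width: 0.0178
```

Run:
```python
from h import *
o=r.get_obs(); print(o['clock'],o['tcp_pos'],o['contact_force'],o['moment'],np.abs(o['qvel']).max())
for g in (.03,.012,0): print(delta(*pinpose(1,g,L=.047)))
a=cam('scene');t=cam('top'); c=[]
P=pinpose(1,0); pt=C+Rf@[0,PY,PZ]
for f in (a,t):
    u=proj(f,pt)[0].astype(int); print(u-30); c.append(cv2.resize(f['pixels'][u[1]-35:u[1]+35,u[0]-35:u[0]+35],(400,400),interpolation=cv2.INTER_CUBIC))
cv2.imwrite('pics/p1.png',np.hstack(c)[:,:,::-1])
```

```text
7.0833 [0.51321959 0.11721563 0.1541633 ] [ 0.07862024  0.63316166 -4.55852303] [ 1.13278625 -0.12284224  0.05721753] 0.006127007098777319
(array([ 0.01 , -0.001,  0.016]), array([0.0009, 0.0011, 0.    ]))
(array([ 0.01 , -0.001,  0.136]), array([0.0009, 0.0011, 0.    ]))
(array([ 0.01 , -0.001,  0.216]), array([0.0009, 0.0011, 0.    ]))
[289 154]
[292 163]
```

View pics/p1.png

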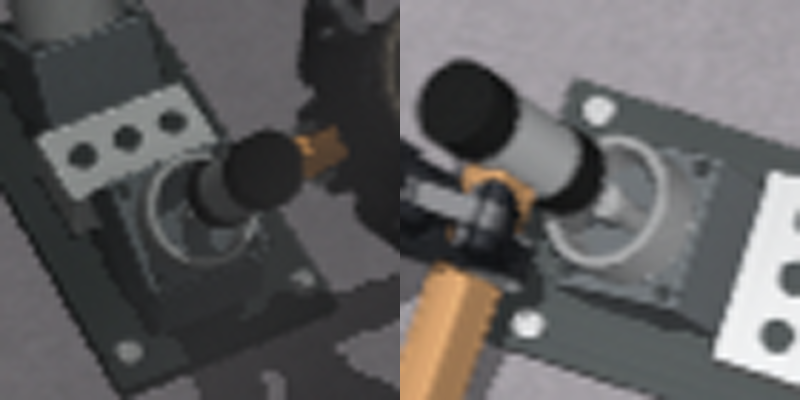

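The crops show the head in line with the pin: in the top view the axis extended from (572,178) meets the pin at (608,203). Approaching slowly.

Request:
send_rows --pt "0 0.01 0 0.05 0.001 0.001 0" --pt "0 0.01 0 0.1 0.001 0.001 0" --pt "0 0.01 0 0.14 0.001 0.001 0" --pt "0 0.01 0 0.16 0.001 0.001 0" --pt "0 0.01 0 0.17 0.001 0.001 0" --pt "0 0.01 0 0.18 0.001 0.001 0" --pt "0 0.01 0 0.19 0.001 0.001 0" --pt "0 0.01 0 0.2 0.001 0.001 0" --pt "0 0.01 0 0.21 0.001 0.001 0"

```text
clock: 7.93
tcp_pos: [0.5065, 0.0999, 0.1267]
orientation: [-0.43, -2.911, 0.839]
contact_force: [-1.6, 3.9, 0.8]
grip_width: 0.0181
```

Request:
send_rows --pt "0 0 0 0.008 0 0 0" --pt "0 0 0 0.016 0 0 0" --pt "0 0 0 0.024 0 0 0" --pt "0 0 0 0.032 0 0 0"

```text
clock: 8.27
tcp_pos: [0.5058, 0.0977, 0.1229]
orientation: [-0.43, -2.912, 0.839]
contact_force: [-2.3, 2.7, 2.8]
grip_width: 0.0182
```

Request:
send_rows --pt "0 0 0 0.008 0 0 0" --pt "0 0 0 0.016 0 0 0" --pt "0 0 0 0.024 0 0 0" --pt "0 0 0 0.032 0 0 0"

```text
clock: 8.6
tcp_pos: [0.505, 0.095, 0.1185]
orientation: [-0.43, -2.911, 0.839]
contact_force: [-2.5, 4.5, 3.2]
grip_width: 0.018
```

Request:
send_rows --pt "0 0 0 0.008 0 0 0" --pt "0 0 0 0.016 0 0 0" --pt "0 0 0 0.024 0 0 0" --pt "0 0 0 0.032 0 0 0"

```text
clock: 8.93
tcp_pos: [0.5043, 0.0926, 0.1143]
orientation: [-0.43, -2.911, 0.839]
contact_force: [-1.8, 3.9, 3.1]
grip_width: 0.0181
```

Request:
send_rows --pt "0 0 0 0.008 0 0 0" --pt "0 0 0 0.016 0 0 0" --pt "0 0 0 0.024 0 0 0"

```text
clock: 9.18
tcp_pos: [0.5037, 0.0907, 0.1113]
orientation: [-0.43, -2.911, 0.839]
contact_force: [-1.9, 5.4, 3.7]
grip_width: 0.0181
```

Run:
```python
from h import *
o=r.get_obs(); a=-R.from_rotvec(o['orientation']).as_matrix()[:,2]; P,Q=pinpose(1,0,L=.047)
print(o['tcp_pos'],o['contact_force'],o['moment'],'axial',(o['contact_force']-np.array([.08,.6,-4.6]))@a,'rel',Q.T@(o['tcp_pos']-P), R.from_matrix(Q.T@R.from_rotvec(o['orientation']).as_matrix()).as_rotvec(degrees=True))
```

```text
[0.50369149 0.09070111 0.11132377] [-1.9444992   5.38517609  3.7300032 ] [ 0.95346004  0.22229837 -0.17976664] axial 9.177212213877562 rel [ 4.86131481e-05 -1.05699403e-03  1.88743158e-02] [0.15570567 0.0817388  0.07115678]
```

Request:
send_rows --pt "0 0 0 0.008 0 0 0" --pt "0 0 0 0.016 0 0 0" --pt "0 0 0 0.024 0 0 0"

```text
clock: 9.43
tcp_pos: [0.5031, 0.0889, 0.1083]
orientation: [-0.43, -2.911, 0.839]
contact_force: [-1.5, 4.8, 4.3]
grip_width: 0.0179
```

Request:
send_rows --pt "0 0 0 0.008 0 0 0" --pt "0 0 0 0.016 0 0 0"

```text
clock: 9.6
tcp_pos: [0.5027, 0.0883, 0.1068]
orientation: [-0.43, -2.911, 0.839]
contact_force: [-7.1, 9.9, 18.5]
grip_width: 0.0177
```

Request:
send_rows --pt "0 0 0 0.002 0 0 0" --pt "0 0 0 0.002 0 0 0" --pt "0 0 0 0.002 0 0 0"

```text
clock: 9.85
tcp_pos: [0.5028, 0.0883, 0.107]
orientation: [-0.43, -2.912, 0.838]
contact_force: [-4.7, 8.1, 13.7]
grip_width: 0.0181
```

```bash
cat > st.py <<'E'
from h import *
import sys
k=int(sys.argv[1]); o=r.get_obs(); a=-R.from_rotvec(o['orientation']).as_matrix()[:,2]; P,Q=pinpose(k,0,L=.047)
b=np.array([.08,.6,-4.6]) if k>0 else np.array([float(v) for v in sys.argv[2:5]])
print(o['clock'],o['contact_force'].round(2),np.round(o['moment'],2),'axial',(o['contact_force']-b)@a,'toolF',(Q.T@(o['contact_force']-b)).round(1),'rel',(1e3*Q.T@(o['tcp_pos']-P)).round(1), R.from_matrix(Q.T@R.from_rotvec(o['orientation']).as_matrix()).as_rotvec(degrees=True).round(2))
E
python3 st.py 1
```

```text
9.85 [-4.68  8.13 13.66] [ 0.35  0.83 -0.59] axial 18.564933196515234 toolF [  6.7  -4.7 -18.6] rel [ 0.2 -0.9 23.9] [0.13 0.08 0.06]
```

Request:
send_rows --pt "0 0 0 0.003 0 0 0" --pt "0 0 0 0.006 0 0 0" --pt "0 0 0 0.006 0 0 0"

```text
clock: 10.1
tcp_pos: [0.5027, 0.0883, 0.1068]
orientation: [-0.429, -2.912, 0.838]
contact_force: [-5.1, 10.3, 19.2]
grip_width: 0.0184
```

```bash
python3 st.py 1
```

```text
10.1 [-5.05 10.25 19.16] [ 0.03  1.15 -0.82] axial 24.246426720927754 toolF [  7.7  -6.  -24.3] rel [ 0.3 -0.9 24.1] [0.13 0.08 0.06]
```

Request:
send_rows --pt "0 0 0 0.002 0 0 0" --pt "0 0 0 0.002 0 0 0" --pt "0 0 0 0.002 0 0 0" --pt "0 0 0 0.002 0 0 0"

```text
clock: 10.43
tcp_pos: [0.5027, 0.0883, 0.1067]
orientation: [-0.429, -2.912, 0.838]
contact_force: [-7.9, 11.4, 20.0]
grip_width: 0.018
```

Request:
send_rows --pt "0 0 0 -0.05 0 0 0" --pt "0 0 0 -0.15 0 0 0" --pt "0 0 0 -0.3 0 0 0" --pt "0 0 0 -0.5 0 0 0" --pt "0 0 0 -0.7 0 0 0" --pt "0 0 0 -0.7 0 0 0" --pt "0 0 0 -0.7 0 0 0"

```text
clock: 11.02
tcp_pos: [0.5194, 0.1405, 0.1941]
orientation: [-0.43, -2.913, 0.838]
contact_force: [0.2, 0.1, -5.5]
grip_width: 0.0184
```

Run:
```python
from h import *
o=r.get_obs(); R0=R.from_rotvec(o['orientation']).as_matrix(); print(o['tcp_pos'],o['contact_force'],o['joints'])
und=o['tcp_pos']+R0@[-.047,0,.041]; top=o['tcp_pos']+R0@[-.047,0,-.049]; pt=C+Rf@[0,PY,PZ]
t=cam('top'); u=(proj(t,pt)[0]-[50,50]).astype(int); sc=4.5
f=cam('wrist'); print('wrist hend',proj(f,o['tcp_pos']+R0@[.125-.047,0,-.017])); 
hsv=cv2.cvtColor(f['pixels'],cv2.COLOR_RGB2HSV); m=cv2.inRange(hsv,(5,60,70),(22,255,255)); n,l,s,c=cv2.connectedComponentsWithStats(m); print(s[1+np.argmax(s[1:,4])])
print('und,top,pin in crop',(proj(t,[und,top,pt])-u)*sc)
cv2.imwrite('pics/p2.png',cv2.resize(t['pixels'][u[1]:u[1]+90,u[0]:u[0]+130],None,fx=sc,fy=sc,interpolation=cv2.INTER_CUBIC)[:,:,::-1])
for g in (.06,.02): print(delta(*pinpose(-1,g,L=.047)))
```

```text
[0.51944368 0.1405195  0.19408318] [ 0.21950553  0.08997157 -5.49440558] [-0.92136245  0.56261366  0.47105852  1.74719904  0.15881122  1.28406106
  0.73675595]
wrist hend [[316.69912286 101.76735336]]
[  292   101    51   236 10642]
und,top,pin in crop [[153.53181549 178.67872416]
 [ 51.7232162  114.42700648]
 [228.81859295 228.26253836]]
(array([-0.009, -1.577,  1.116]), array([-0.3573, -0.0007, -0.0011]))
(array([-0.009, -1.336,  1.232]), array([-0.3573, -0.0007, -0.0011]))
```

View pics/p2.png

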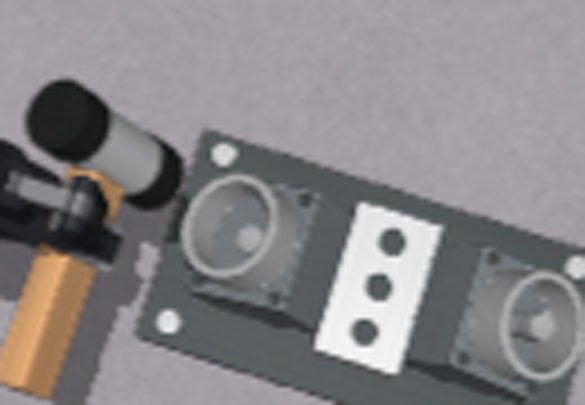

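The top crop shows the left pin sunk inside its collar at (250,237), with the head still where the model predicts. Now to the right pin.

Request:
send_rows --pt "0 0 -0.2 0 -0.036 0 0" --pt "0 0 -0.4 0 -0.072 0 0" --pt "0 0 -0.6 0.05 -0.107 0 0" --pt "0 0 -0.8 0.1 -0.143 0 0" --pt "0 0 -1 0.2 -0.179 0 0" --pt "0 0 -1 0.2 -0.179 0 0" --pt "0 0 -1 0.2 -0.179 0 0" --pt "0 0 -1 0.2 -0.179 0 0"

```text
clock: 11.78
tcp_pos: [0.4757, 0.0018, 0.2472]
orientation: [-0.464, -3.103, 0.001]
contact_force: [0.6, -0.2, -4.7]
grip_width: 0.0178
```

Run:
```python
from h import *
o=r.get_obs(); print(o['tcp_pos'],o['joints'])
for g in (.06,.03): print(delta(*pinpose(-1,g,L=.047)))
```

```text
[0.47565581 0.00181922 0.24716445] [-0.5880339   0.14352509  0.50577391  2.03513581 -0.08340392  0.98607509
  1.23374745]
(array([-0.016, -0.974,  0.465]), array([-0.1782, -0.0006, -0.002 ]))
(array([-0.016, -0.868,  0.634]), array([-0.1782, -0.0006, -0.002 ]))
```

Request:
send_rows --pt "0 -0.005 -0.2 0 -0.036 0 0" --pt "0 -0.01 -0.4 0.05 -0.072 0 0" --pt "0 -0.015 -0.6 0.15 -0.107 0 0" --pt "0 -0.016 -0.8 0.3 -0.143 0 -0.001" --pt "0 -0.016 -0.974 0.45 -0.178 0 -0.002" --pt "0 -0.016 -0.974 0.45 -0.178 0 -0.002" --pt "0 -0.016 -0.974 0.45 -0.178 0 -0.002" --pt "0 -0.016 -0.974 0.45 -0.178 0 -0.002"

```text
clock: 12.45
tcp_pos: [0.4346, -0.1404, 0.1765]
orientation: [0.434, 2.919, 0.837]
contact_force: [-0.6, 0.1, -5.4]
grip_width: 0.0178
```

Run:
```python
from h import *
o=r.get_obs(); print(o['tcp_pos'],o['joints'],o['contact_force'])
for g in (.03,.015,0): print(delta(*pinpose(-1,g,L=.047)))
```

```text
[ 0.43461637 -0.14044984  0.17651411] [ 0.06582229  0.37209633  0.57119993  2.12053463 -0.83043013  1.10341302
  2.44223493] [-0.61535144  0.1192255  -5.39679163]
(array([0.001, 0.015, 0.2  ]), array([-0.0002, -0.0014, -0.0016]))
(array([0.   , 0.015, 0.3  ]), array([-0.0002, -0.0014, -0.0016]))
(array([-0.   ,  0.015,  0.4  ]), array([-0.0002, -0.0014, -0.0016]))
```

Request:
send_rows --pt "0 0 0.015 0.07 0 -0.0014 -0.0016" --pt "0 0 0.015 0.15 0 -0.0014 -0.0016" --pt "0 0 0.015 0.23 0 -0.0014 -0.0016" --pt "0 0 0.015 0.25 0 -0.0014 -0.0016" --pt "0 0 0.015 0.25 0 -0.0014 -0.0016"

```text
clock: 12.87
tcp_pos: [0.4435, -0.1134, 0.1493]
orientation: [0.41, 2.914, 0.837]
contact_force: [0.9, -0.4, -4.7]
grip_width: 0.0183
```

Run:
```python
from h import *
o=r.get_obs(); R0=R.from_rotvec(o['orientation']).as_matrix(); print(o['tcp_pos'],o['contact_force'])
for g in (0,): print(delta(*pinpose(-1,g,L=.047)))
pt=C+Rf@[0,-PY,PZ]; c=[]
und=o['tcp_pos']+R0@[-.047,0,.041]; top=o['tcp_pos']+R0@[-.047,0,-.049]
for n in ('top','scene'):
    f=cam(n); u=(proj(f,pt)[0]-35).astype(int); print(n,(proj(f,[und,top,pt])-u)*400/70); c.append(cv2.resize(f['pixels'][u[1]:u[1]+70,u[0]:u[0]+70],(400,400),interpolation=cv2.INTER_CUBIC))
cv2.imwrite('pics/p3.png',np.hstack(c)[:,:,::-1])
```

```text
[ 0.44345109 -0.11336688  0.14925555] [ 0.94277149 -0.39531875 -4.74935056]
(array([ 0.006, -0.05 ,  0.145]), array([ 0.0006, -0.0004,  0.0038]))
top [[225.95473739 199.27958955]
 [384.69077064 212.61132444]
 [204.65664179 204.49573918]]
scene [[198.66030061 167.03671191]
 [156.03163165   7.03961154]
 [204.85191576 200.89163897]]
```

View pics/p3.png

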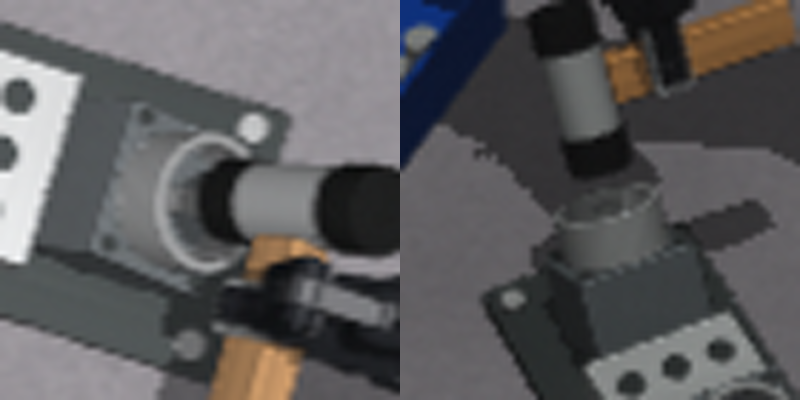

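Request:
send_rows --pt "0 0 0 0 0 0 0" --pt "0 0 0 0 0 0 0"

```text
clock: 13.13
tcp_pos: [0.4439, -0.1164, 0.1507]
orientation: [0.415, 2.909, 0.834]
contact_force: [-0.6, 0.4, -4.3]
grip_width: 0.0182
```

Run:
```python
from h import *
o=r.get_obs(); print(o['tcp_pos'],o['contact_force'],o['qvel'],o['joints'])
print(delta(*pinpose(-1,0,L=.047)))
```

```text
[ 0.44394765 -0.11643867  0.15071538] [-0.62922843  0.38842637 -4.33324218] [ 0.00467764  0.00140382 -0.00084091  0.00027567 -0.00154703  0.00089108
  0.00193064] [ 0.04735131  0.40276325  0.53300769  2.1562175  -0.89980329  1.03536287
  2.4858631 ]
(array([ 0.016, -0.039,  0.164]), array([0.0004, 0.0014, 0.003 ]))
```

Request:
send_rows --pt "0 0.016 -0.02 0.02 0 0.0014 0.003" --pt "0 0.016 -0.039 0.03 0 0.0014 0.003" --pt "0 0.016 -0.039 0.05 0 0.0014 0.003" --pt "0 0.016 -0.039 0.05 0 0.0014 0.003" --pt "0 0.016 -0.039 0.05 0 0.0014 0.003" --pt "0 0.016 -0.039 0.05 0 0.0014 0.003"

```text
clock: 13.63
tcp_pos: [0.4411, -0.1165, 0.1407]
orientation: [0.428, 2.914, 0.838]
contact_force: [0.6, -0.6, -5.3]
grip_width: 0.0181
```

```bash
python3 st.py -1 0 0 -4.6;  python3 -c "
from h import *
print(delta(*pinpose(-1,0,L=.047)))"
```

```text
13.6333 [ 0.64 -0.61 -5.35] [-0.99  0.51  0.02] axial -0.42108311619488203 toolF [-0.8 -0.7  0.4] rel [  0.4  -0.1 -16.5] [-0.09  0.07  0.04]
(array([-0.003,  0.001,  0.11 ]), array([ 0.0005, -0.0004, -0.0002]))
```

Request:
send_rows --pt "0 -0.003 0 0.02 0 0 0" --pt "0 -0.003 0 0.04 0 0 0" --pt "0 -0.003 0 0.055 0 0 0" --pt "0 -0.003 0 0.065 0 0 0" --pt "0 -0.003 0 0.075 0 0 0" --pt "0 -0.003 0 0.083 0 0 0" --pt "0 -0.003 0 0.091 0 0 0" --pt "0 -0.003 0 0.1 0 0 0"

```text
clock: 14.3
tcp_pos: [0.4439, -0.1089, 0.128]
orientation: [0.428, 2.914, 0.838]
contact_force: [0.4, -0.2, -4.8]
grip_width: 0.0182
```

```bash
python3 st.py -1 0.2 -0.2 -4.9
```

```text
14.3 [ 0.38 -0.21 -4.76] [-1.02  0.51 -0.02] axial 0.09492315990816766 toolF [-0.2  0.1 -0.1] rel [-0.  -0.1 -1.4] [-0.09  0.06  0.03]
```

Request:
send_rows --pt "0 0 0 0.008 0 0 0" --pt "0 0 0 0.016 0 0 0" --pt "0 0 0 0.024 0 0 0" --pt "0 0 0 0.032 0 0 0" --pt "0 0 0 0.04 0 0 0"

```text
clock: 14.72
tcp_pos: [0.4446, -0.1061, 0.1232]
orientation: [0.428, 2.914, 0.839]
contact_force: [-4.2, -1.7, 1.8]
grip_width: 0.0177
```

Request:
send_rows --pt "0 0 0 0.008 0 0 0" --pt "0 0 0 0.016 0 0 0" --pt "0 0 0 0.024 0 0 0"

```text
clock: 14.97
tcp_pos: [0.4452, -0.1041, 0.1199]
orientation: [0.428, 2.914, 0.838]
contact_force: [-3.9, -1.1, 2.1]
grip_width: 0.018
```

```bash
python3 st.py -1 0.2 -0.2 -4.9
```

```text
14.9667 [-3.94 -1.11  2.12] [-0.52  0.77  0.3 ] axial 7.039822023163559 toolF [ 3.7  2.  -7. ] rel [ 0.1 -0.1  8.1] [-0.09  0.06  0.03]
```

Request:
send_rows --pt "0 0 0 0.008 0 0 0" --pt "0 0 0 0.016 0 0 0" --pt "0 0 0 0.024 0 0 0"

```text
clock: 15.22
tcp_pos: [0.4452, -0.1027, 0.1175]
orientation: [0.429, 2.914, 0.84]
contact_force: [-14.4, -8.0, 21.8]
grip_width: 0.0183
```

Request:
send_rows --pt "0 0 0 0.008 0 0 0" --pt "0 0 0 0.016 0 0 0"

```text
clock: 15.38
tcp_pos: [0.445, -0.1024, 0.1169]
orientation: [0.43, 2.912, 0.841]
contact_force: [-23.9, -11.5, 39.6]
grip_width: 0.0179
```

Request:
send_rows --pt "0 0 0 -0.008 0 0 0" --pt "0 0 0 -0.014 0 0 0" --pt "0 0 0 -0.014 0 0 0"

```text
clock: 15.63
tcp_pos: [0.4453, -0.1028, 0.1176]
orientation: [0.429, 2.913, 0.839]
contact_force: [-11.8, -5.6, 16.8]
grip_width: 0.0182
```

```bash
python3 st.py -1 0.2 -0.2 -4.9
python3 - <<'E'
from h import *
pt=C+Rf@[0,-PY,PZ]; c=[]
for n in ('top','scene'):
    f=cam(n); u=(proj(f,pt)[0]-30).astype(int); c.append(cv2.resize(f['pixels'][u[1]:u[1]+60,u[0]:u[0]+60],(400,400),interpolation=cv2.INTER_CUBIC)); print(u)
cv2.imwrite('pics/p4.png',np.hstack(c)[:,:,::-1])
E
```

```text
15.6333 [-11.76  -5.58  16.8 ] [0.11 1.26 0.83] axial 22.938778781039566 toolF [  9.9   4.2 -23. ] rel [ 0.4 -0.2 10.6] [-0.14  0.02  0.06]
[361 185]
[263 114]
```

Request:
send_rows --pt "0 0 0 -0.05 0 0 0" --pt "0 0 0 -0.15 0 0 0" --pt "0 0 0 -0.3 0 0 0" --pt "0 0 0 -0.5 0 0 0" --pt "0 0 0 -0.7 0 0 0" --pt "0 0 0 -0.7 0 0 0" --pt "0 0 0 -0.7 0 0 0" --pt "0 0 0 -0.7 0 0 0" --pt "0 0 0 -0.7 0 0 0"

```text
clock: 16.48
tcp_pos: [0.4296, -0.1541, 0.2044]
orientation: [0.427, 2.916, 0.84]
contact_force: [0.0, -0.0, -5.8]
grip_width: 0.0181
```

Run:
```python
from h import *
o=r.get_obs(); R0=R.from_rotvec(o['orientation']).as_matrix(); print(o['tcp_pos'],o['contact_force'])
p4=cv2.imread('pics/p4.png')[:,:,::-1]; p4=cv2.resize(p4,(600,300))
t=cam('top'); s=cam('scene'); f=cam('wrist')
c=[]
for F,k in ((t,-1),(t,1)):
    u=(proj(F,C+Rf@[0,k*PY,PZ])[0]-22).astype(int); print(u); c.append(cv2.resize(F['pixels'][u[1]:u[1]+44,u[0]:u[0]+44],(300,300),interpolation=cv2.INTER_CUBIC))
# predicted pin px vs travel (top), and collar-centre
a=lambda k:Rf@[0,k*np.sin(.5585),np.cos(.5585)]
for k in (-1,1):
    for tr in (0,5.,8,11,14,18,24): 
        p=C+Rf@[0,k*PY,PZ]-a(k)*tr/1e3; print(k,tr,((proj(t,p)[0]-(proj(t,C+Rf@[0,k*PY,PZ])[0]-22).astype(int))*300/44).round(0))
c.append(np.zeros((300,200,3),np.uint8)); 
p4=np.hstack([p4,np.zeros((300,200,3),np.uint8)])
cv2.imwrite('pics/p5.png',np.vstack([p4,np.hstack(c)])[:,:,::-1])
hsv=cv2.cvtColor(f['pixels'],cv2.COLOR_RGB2HSV); m=cv2.inRange(hsv,(5,60,70),(22,255,255)); n,l,st,cc=cv2.connectedComponentsWithStats(m); print(st[1+np.argmax(st[1:,4])])
save(f,'w5')
```

```text
[ 0.42961251 -0.15411485  0.20444025] [ 0.00747789 -0.03422575 -5.82186468]
[369 193]
[300 171]
-1 0 [156. 155.]
-1 5.0 [146. 155.]
-1 8 [141. 154.]
-1 11 [135. 154.]
-1 14 [130. 153.]
-1 18 [122. 152.]
-1 24 [112. 151.]
1 0 [156. 155.]
1 5.0 [163. 159.]
1 8 [167. 162.]
1 11 [171. 164.]
1 14 [175. 167.]
1 18 [180. 170.]
1 24 [188. 175.]
[  466     0   174   341 25812]
```

View pics/p5.png

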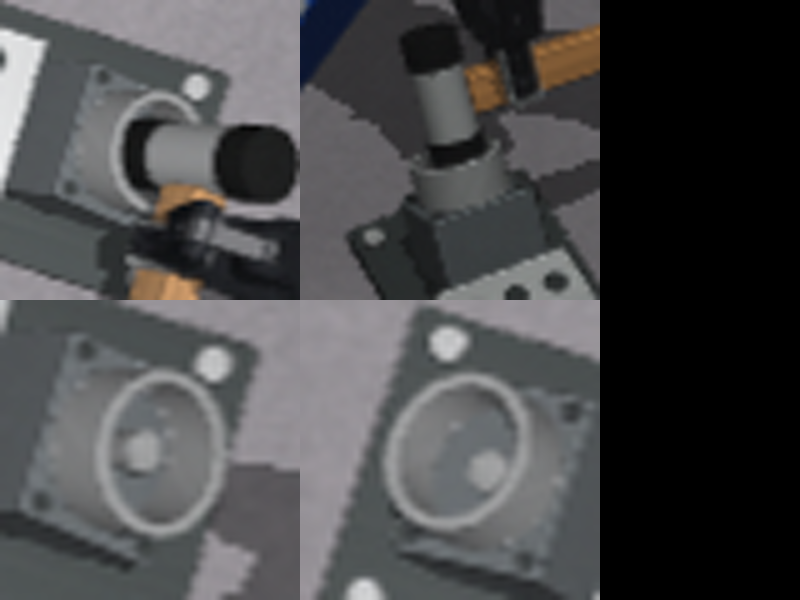

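Bottom row: the left pin sits deep at (488,468), matching about 24 mm. The right pin at (143,450) looks only about 7–12 mm in, so I'll measure it sub-pixel against the first frame.

Run:
```python
from h import *
import pickle
a0=cv2.imread('pics/top0.png'); t=cam('top'); save(t,'top6'); a1=t['pixels'][:,:,::-1]
for k,(cx,cy) in ((-1,(391,215)),(1,(324,194))):
    for nm,im in (('before',a0),('after',a1)):
        g=cv2.cvtColor(im,cv2.COLOR_BGR2GRAY).astype(int)
        sub=g[cy-6:cy+7,cx-8:cx+9]; print(k,nm); print('\n'.join(' '.join('%3d'%v for v in row) for row in sub))
```

```text
-1 before
116 130 149 131 106 104 104 102 102 121 116 102 101 101 101  98 129
114 146 147 117 104 103 103 103 101 103 106 107 106 104 104 104 124
121 149 135 106 104 103 103 102 100 103 111 112 110 109 108 107 106
129 150 123  95  95  92  94  96  96 117 143 130 113 113 112 110 110
137 149 127 107 104  99 104 122 145 154 153 137 119 114 115 113 111
147 147 124 115 104 105 113 144 158 155 153 146 127 117 117 115 114
150 147 120 112  99 103 111 140 155 154 152 152 132 117 117 118 117
147 146 115 101  91  95 108 135 149 150 149 142 126 117 116 118 119
145 149 106  70  71  75  90 117 141 147 145 128 115 115 117 118 118
140 153 127 104 103  84  69  71  94 124 126 118 117 116 116 117 117
131 151 132 107 104 104 104 103 101 105 110 112 115 115 114 115 121
111 144 140 112 104 103 103 102 102 106 109 108 111 114 113 113 139
110 138 151 126 106 105 105 102 103 105 106 106 107 111 112 113 143
-1 after
120 136 157 137 111 108 109 108 107 126 121 107 106 106 105 102 135
119 153 154 123 109 108 108 107 106 107 111 112 110 109 109 109 129
126 155 140 110 107 107 110 111 108 107 114 117 115 114 112 1
[... 1771 characters left out ...]
 108 108 107 103 142
126 126 125 126 125 112 107 110 111 110 109 108 108 108 106 103 140
125 126 127 128 124 114 108 109 109 109 111 111 110 108 107 115 150
125 127 127 127 118 110 109 109 109 112 126 142 141 117 105 120 155
124 125 125 121 112 108 109 110 110 143 158 158 160 149 123 137 157
121 120 121 111 106 110 110 110 118 144 158 159 161 161 137 148 152
115 117 121 116 111 110 111 111 125 145 155 157 160 155 145 159 143
110 114 117 113 110 109 110 110 116 138 151 154 156 138 148 150 132
106 110 113 111 109 108 110 109 109 110 135 148 130 139 159 140 123
 99 105 109 110 109 109 109 110 109 109 103 100 127 157 144 126 126
111  98 100 107 109 110 110 110 110 111 113 130 156 150 130 123 121
```

Run:
```python
from h import *
im=cv2.imread('pics/w5.png'); hsv=cv2.cvtColor(im,cv2.COLOR_BGR2HSV); m=cv2.inRange(hsv,(5,60,70),(22,255,255))
for row in range(85,125,3): x=np.flatnonzero(m[row,280:360])+280; print(row,(x.min(),x.max()) if len(x) else None,end='; ')
o=r.get_obs(); print(o['clock'],o['tcp_pos'],np.abs(o['qvel']).max()); 
for g in (.005,-.005): print(delta(*pinpose(-1,g,L=.047)))
```

```text
85 None; 88 None; 91 None; 94 None; 97 None; 100 None; 103 (np.int64(294), np.int64(340)); 106 (np.int64(293), np.int64(341)); 109 (np.int64(292), np.int64(342)); 112 (np.int64(292), np.int64(342)); 115 (np.int64(292), np.int64(342)); 118 (np.int64(292), np.int64(342)); 121 (np.int64(292), np.int64(342)); 124 (np.int64(292), np.int64(342)); 16.6833 [ 0.42972958 -0.15478508  0.20481992] 0.00553599661115517
(array([-0.004, -0.001,  0.58 ]), array([ 0.0005, -0.0009, -0.0002]))
(array([-0.004, -0.001,  0.647]), array([ 0.0005, -0.0009, -0.0002]))
```

The grip is unchanged (handle end at row about 101). I'll press the right pin again gently, with a slightly different lateral offset, to confirm a true stop at 20–30 N.

Request:
send_rows --pt "0 0.008 0 0.1 0 -0.001 0" --pt "0 0.008 0 0.25 0 -0.001 0" --pt "0 0.008 0 0.4 0 -0.001 0" --pt "0 0.008 0 0.5 0 -0.001 0" --pt "0 0.008 0 0.57 0 -0.001 0" --pt "0 0.008 0 0.61 0 -0.001 0" --pt "0 0.008 0 0.63 0 -0.001 0" --pt "0 0.008 0 0.645 0 -0.001 0" --pt "0 0.008 0 0.655 0 -0.001 0" --pt "0 0.008 0 0.66 0 -0.001 0" --pt "0 0.008 0 0.66 0 -0.001 0"

```text
clock: 17.6
tcp_pos: [0.4441, -0.1051, 0.122]
orientation: [0.429, 2.911, 0.836]
contact_force: [-0.3, 0.1, -4.4]
grip_width: 0.018
```

```bash
python3 st.py -1 0.2 -0.2 -5
```

```text
17.6 [-0.28  0.06 -4.42] [-1.02  0.49 -0.01] axial 0.4362876782660575 toolF [ 0.5  0.4 -0.4] rel [ 0.9 -0.1  5.5] [-0.08 -0.17  0.02]
```

Request:
send_rows --pt "0 0 0 0.006 0 0 0" --pt "0 0 0 0.012 0 0 0" --pt "0 0 0 0.018 0 0 0" --pt "0 0 0 0.022 0 0 0" --pt "0 0 0 0.022 0 0 0"

```text
clock: 18.02
tcp_pos: [0.4443, -0.103, 0.1188]
orientation: [0.429, 2.912, 0.837]
contact_force: [0.4, 0.6, -4.7]
grip_width: 0.0186
```

```bash
python3 st.py -1 0.2 -0.2 -5
```

```text
18.0167 [ 0.36  0.61 -4.7 ] [-0.97  0.55  0.04] axial -0.18885138213318198 toolF [0.1 0.9 0.2] rel [1.3 0.  9.4] [-0.09 -0.1   0.02]
```

Request:
send_rows --pt "0 0 0 0.005 0 0 0" --pt "0 0 0 0.01 0 0 0" --pt "0 0 0 0.013 0 0 0" --pt "0 0 0 0.013 0 0 0"

```text
clock: 18.35
tcp_pos: [0.4443, -0.1026, 0.1179]
orientation: [0.43, 2.91, 0.838]
contact_force: [-5.1, -2.6, 4.4]
grip_width: 0.0179
```

```bash
python3 st.py -1 0.2 -0.2 -5
```

```text
18.35 [-5.11 -2.62  4.42] [-0.42  0.83  0.31] axial 10.030165152974266 toolF [  4.4   1.7 -10. ] rel [ 1.3 -0.1 10.4] [-0.13 -0.15  0.05]
```

Request:
send_rows --pt "0 0 0 0.003 0 0 0" --pt "0 0 0 0.006 0 0 0" --pt "0 0 0 0.009 0 0 0" --pt "0 0 0 0.01 0 0 0" --pt "0 0 0 0.01 0 0 0"

```text
clock: 18.77
tcp_pos: [0.4442, -0.1024, 0.1175]
orientation: [0.43, 2.909, 0.839]
contact_force: [-10.7, -5.5, 16.2]
grip_width: 0.0182
```

```bash
python3 st.py -1 0.2 -0.2 -5
```

```text
18.7667 [-10.65  -5.49  16.23] [0.14 1.11 0.79] axial 22.36275093752469 toolF [  8.9   4.3 -22.3] rel [ 1.6 -0.3 10.8] [-0.18 -0.19  0.07]
```

The stop is solid and repeatable, but the depth (about 10–11 mm) is below the 12 mm minimum. I'll compare the contact lines of action of both presses to see whether something else is in the way.

Run:
```python
from h import *
P,QR=pinpose(-1,0); P,QL=pinpose(1,0)
for nm,Q,F,M in (('R',QR,[-10.85,-5.3,21.2],[1.14,.6,.79]),('L',QL,[-5.1,9.65,23.76],[-1.1,1.27,-.88]),('Rslide',QR,[-4.1,-.9,7],[.49,.26,.31]),('Lslide',QL,[-2.,4.8,8.3],[-.18,.35,-.23])):
    f=Q.T@F; m=Q.T@M; r0=np.cross(f,m)/(f@f); print(nm,'F',f.round(1),'M',m.round(2),'par',(f@m/np.linalg.norm(f)).round(2))
    for h in (.041,.041-.15,): pass
    for z in (0,.041,.1,.15,.2): s=(z-r0[2])/f[2]; print('   z',z,(1e3*(r0+s*f)).round(0)[:2])
o=r.get_obs(); print(o['contact_force'],o['moment'],o['tau'].round(1),o['joints'].round(2))
```

```text
R F [  8.9   4.3 -22.3] M [-0.92  1.18 -0.19] par 0.05
   z 0 [53. 42.]
   z 0.041 [36. 34.]
   z 0.1 [13. 23.]
   z 0.15 [-7. 13.]
   z 0.2 [-27.   4.]
L F [  7.7  -6.  -24.3] M [1.42 1.23 0.27] par -0.12
   z 0 [ 50. -60.]
   z 0.041 [ 37. -50.]
   z 0.1 [ 18. -35.]
   z 0.15 [  2. -23.]
   z 0.2 [-14. -10.]
Rslide F [ 3.7  2.  -7. ] M [-0.39  0.49 -0.06] par -0.01
   z 0 [71. 56.]
   z 0.041 [49. 44.]
   z 0.1 [19. 27.]
   z 0.15 [-8. 13.]
   z 0.2 [-34.  -1.]
Lslide F [ 3.3 -1.  -9.2] M [0.27 0.36 0.04] par 0.01
   z 0 [ 40. -29.]
   z 0.041 [ 25. -25.]
   z 0.1 [  4. -19.]
   z 0.15 [-14. -13.]
   z 0.2 [-32.  -8.]
[-10.65486237  -5.49494161  16.2340509 ] [0.1405655  1.11332757 0.791763  ] [ -3.7 -36.1   1.8 -16.8  -2.4   0.1  -0. ] [ 0.05  0.46  0.5   2.19 -0.97  0.98  2.54]
```

All contact lines pass through the pin, and the depth repeats after the lateral shift and at up to about 47 N. So this is the right pin's own stop, near the 12 mm lower limit. One last seat at about 27 N, then I'll retract.

Request:
send_rows --pt "0 0 0 0.002 0 0 0" --pt "0 0 0 0.004 0 0 0" --pt "0 0 0 0.004 0 0 0" --pt "0 0 0 0.004 0 0 0"

```text
clock: 19.1
tcp_pos: [0.4441, -0.1023, 0.1173]
orientation: [0.431, 2.909, 0.839]
contact_force: [-12.6, -5.9, 19.9]
grip_width: 0.0183
```

```bash
python3 st.py -1 0.2 -0.2 -5
```

```text
19.1 [-12.62  -5.87  19.91] [0.45 1.32 0.91] axial 25.973209758430198 toolF [ 10.6   5.5 -26. ] rel [ 1.7 -0.3 11. ] [-0.2  -0.2   0.08]
```

Request:
send_rows --pt "0 0 0 -0.05 0 0 0" --pt "0 0 0 -0.15 0 0 0" --pt "0 0 0 -0.3 0 0 0" --pt "0 0 0 -0.5 0 0 0" --pt "0 0 0 -0.7 0 0 0" --pt "0 0 0 -0.85 0 0 0" --pt "0 0 0 -0.85 0 0 0" --pt "0 0 0 -0.85 0 0 0"

```text
clock: 19.77
tcp_pos: [0.4256, -0.1663, 0.2239]
orientation: [0.429, 2.91, 0.836]
contact_force: [-0.2, 0.3, -5.1]
grip_width: 0.0181
```

Run:
```python
from h import *
im0=cv2.cvtColor(cv2.imread('pics/top0.png'),cv2.COLOR_BGR2GRAY).astype(float); im6=cv2.cvtColor(cv2.imread('pics/top6.png'),cv2.COLOR_BGR2GRAY).astype(float)
t=cam('top'); a=cv2.cvtColor(t['pixels'],cv2.COLOR_RGB2GRAY).astype(float)
def cen(g,cx,cy):
    s=np.clip(g[cy-3:cy+4,cx-4:cx+5]-128,0,20); y,x=np.mgrid[-3:4,-4:5]; return (x*s).sum()/s.sum()+cx,(y*s).sum()/s.sum()+cy
print('right',cen(im0,392,214),cen(im6,390,214),cen(a,390,214)); print('left',cen(im0,322,192),cen(im6,327,196),cen(a,327,196))
ak=lambda k:Rf@[0,k*np.sin(.5585),np.cos(.5585)]
for k,us in ((-1,(2.,2.7,3.2)),(1,())): 
    p=C+Rf@[0,k*PY,PZ]; print(k,[(tr,(proj(t,p-ak(k)*tr/1e3)-proj(t,p))[0].round(2).tolist()) for tr in (8,10,12,14,24)])
tgt=[.4584,.3125,.041]; o=r.get_obs(); print(o['clock'],o['tcp_pos']); print(delta([.4584,.3125,.2],R.from_rotvec([-0.289,3.126,0.003]).as_matrix()))
```

```text
right (np.float64(392.22332506203475), np.float64(214.75682382133996)) (np.float64(389.67632850241546), np.float64(214.6159420289855)) (np.float64(389.66829268292685), np.float64(214.63170731707316))
left (np.float64(322.445), np.float64(192.5675)) (np.float64(328.0744336569579), np.float64(195.93203883495147)) (np.float64(328.07491856677524), np.float64(195.93648208469057))
-1 [(8, [-2.17, -0.19]), (10, [-2.71, -0.24]), (12, [-3.25, -0.29]), (14, [-3.79, -0.34]), (24, [-6.43, -0.57])]
1 [(8, [1.61, 1.01]), (10, [2.01, 1.26]), (12, [2.4, 1.52]), (14, [2.8, 1.77]), (24, [4.76, 3.0])]
19.8167 [ 0.42506656 -0.1650026   0.22292214]
(array([0.704, 2.555, 1.784]), array([ 0.1742,  0.0422, -0.1477]))
```

Run:
```python
from h import *
print(delta([.46995,.03356,.30194],R.from_rotvec([-.42852,-3.11131,0]).as_matrix()))
```

```text
(array([0.094, 1.427, 0.274]), array([ 0.1785,  0.0022, -0.0056]))
```

Request:
send_rows --pt "0 0.02 0.2 0 0 0 0" --pt "0 0.05 0.45 0.03 0 0 0" --pt "0 0.05 0.7 0.1 0 0 0" --pt "0 0.05 0.7 0.1 0 0 0"

```text
clock: 20.15
tcp_pos: [0.4465, -0.0621, 0.2672]
orientation: [0.413, 2.916, 0.847]
contact_force: [-0.5, 1.4, -5.6]
grip_width: 0.0179
```

Request:
send_rows --pt "0 0.01 0.2 0.05 0.036 0 -0.001" --pt "0 0.02 0.4 0.1 0.072 0 -0.002" --pt "0 0.03 0.6 0.15 0.108 0 -0.004" --pt "0 0.044 0.727 0.174 0.144 0 -0.005" --pt "0 0.044 0.727 0.174 0.1785 0.002 -0.006" --pt "0 0.044 0.727 0.174 0.1785 0.002 -0.006" --pt "0 0.044 0.727 0.174 0.1785 0.002 -0.006" --pt "0 0.044 0.727 0.174 0.1785 0.002 -0.006" --pt "0 0.044 0.727 0.174 0.1785 0.002 -0.006"

```text
clock: 20.9
tcp_pos: [0.4689, 0.0321, 0.3007]
orientation: [-0.429, -3.109, 0.0]
contact_force: [-0.0, -0.6, -5.5]
grip_width: 0.018
```

Run:
```python
from h import *
import pickle
o=r.get_obs(); print(o['clock'],o['tcp_pos'],o['orientation'])
w=pickle.load(open('w1.pkl','rb')); f=cam('wrist'); save(f,'w6'); pickle.dump(f,open('w6.pkl','wb'))
ak=lambda k:Rf@[0,k*np.sin(.5585),np.cos(.5585)]
for k in (-1,1):
    p=C+Rf@[0,k*PY,PZ]; print(k,'before-cam',proj(w,p).round(1),'now',[(tr,proj(f,p-ak(k)*tr/1e3)[0].round(1).tolist()) for tr in (0,5,10,12,15,20,24,27)])
    g=cv2.cvtColor(f['pixels'],cv2.COLOR_RGB2GRAY); u=proj(f,p-ak(k)*.010)[0].round().astype(int); print(u); print('\n'.join(' '.join('%3d'%v for v in row) for row in g[u[1]-11:u[1]+14,u[0]-13:u[0]+14]))
```

```text
20.9 [0.46886059 0.03214501 0.30065624] [-4.28575297e-01 -3.10870251e+00  4.48325688e-04]
-1 before-cam [[218.9 227.3]] now [(0, [220.0, 228.6]), (5, [223.1, 227.4]), (10, [226.1, 226.3]), (12, [227.3, 225.8]), (15, [229.1, 225.2]), (20, [232.0, 224.1]), (24, [234.3, 223.2]), (27, [236.0, 222.6])]
[226 226]
137 138 140 139 141 143 143 142 142 134 135 149 173 199 205 189 159 153 150 151 151 153 155 154 157 157 156
142 139 142 143 144 144 144 145 145 134 135 137 148 176 204 206 178 158 154 154 154 154 154 154 154 159 158
147 145 144 146 146 147 148 146 148 134 136 136 137 151 186 206 196 171 158 158 157 155 157 157 156 157 157
151 152 150 150 147 146 148 150 148 135 134 136 134 118 148 193 205 190 166 159 159 158 157 157 158 158 157
153 155 152 151 152 151 153 151 148 133 135 134 131  99 112 161 199 204 179 161 157 159 158 159 158 158 159
154 154 155 158 157 156 154 155 152 140 131 131 124 107 109 130 184 209 197 168 158 158 157 159 158 159 160
153 154 154 155 158 158 158 157 156 161 166 171 155 137 127 130 169 204 210 179 163 159 158 156 157 160 160
154 155 156 156 156 159 157 159 162
[... 4126 characters left out ...]
 136 139 147 149 150 153 153 155 157 156 158 157 159
172 201 194 160 137 139 137 140 139 139 138 138 137 133 138 142 146 146 149 151 153 152 155 153 155 157 157
141 160 155 132 118 124 135 139 139 139 139 138 132 136 142 142 143 144 144 148 149 149 152 153 152 155 155
105 112 110 103  98 109 131 138 136 137 137 136 129 135 137 137 140 142 143 143 146 148 147 150 150 152 153
 97  97  97  97  97 100 114 130 118 132 132 129 125 130 131 136 136 140 140 143 143 145 148 149 148 152 151
 96  97  95  96  96  94  98 105 100 119 117 121 124 127 128 131 133 135 137 139 142 144 145 145 147 148 149
 96  96  97  95  96  97  94  93  96 105 105 117 120 122 125 127 131 134 134 138 137 142 142 142 144 146 147
```

The wrist estimate for the right pin (about 8–10 mm) is still low. A pose-independent check is the pin centre relative to its own collar rim, by ellipse fit, before and after.

```bash
cat > el.py <<'E'
from h import *
import pickle
ak=lambda k:Rf@[0,k*np.sin(.5585),np.cos(.5585)]
def run(name,tr):
    f=pickle.load(open(name,'rb')); g=cv2.cvtColor(f['pixels'],cv2.COLOR_RGB2GRAY).astype(float)
    for k in (-1,1):
        p=C+Rf@[0,k*PY,PZ]; rimc=p-ak(k)*.005
        x=Rf[:,0]; y=np.cross(ak(k),x); pts=[]
        for th in np.linspace(0,2*np.pi,180,endpoint=False):
            rr=np.linspace(.0235,.0325,46); q=proj(f,rimc+np.outer(rr,np.cos(th)*x+np.sin(th)*y)).astype(np.float32)
            v=cv2.remap(g.astype(np.float32),q[:,0].copy(),q[:,1].copy(),cv2.INTER_LINEAR).ravel()
            if v.max()-np.median(v)>20: w=np.clip(v-v.max()+15,0,None); pts.append((q*w[:,None]).sum(0)/w.sum())
        e=cv2.fitEllipse(np.array(pts,np.float32)); rc=np.array(e[0]); pr=proj(f,rimc)[0]
        t=tr[k]; u=proj(f,p-ak(k)*t/1e3)[0]; u0=np.round(u).astype(int); s=g[u0[1]-9:u0[1]+10,u0[0]-9:u0[0]+10]
        m=(s>176).astype(np.uint8); n,l,st,c=cv2.connectedComponentsWithStats(m); d=np.hypot(*(c[1:]-9).T)+1e3*(st[1:,4]<25); i=1+np.argmin(d); pc=c[i]+u0-9
        d=pc-rc; ex=[(T,(proj(f,p-ak(k)*T/1e3)[0]-pr).round(2).tolist()) for T in (0,5,10,12,14,24)]
        print(name,k,'rim',rc.round(2),'pred',pr.round(2),len(pts),'pin',pc.round(2),st[i],'pin-rim',d.round(2),'expect',ex)
E
cat > _r.py <<'E'
from el import *
run('w1.pkl',{-1:0,1:0}); run('w6.pkl',{-1:9,1:22})
E
python3 _r.py
```

```text
w1.pkl -1 rim [219.45 226.73] pred [221.97 226.18] 106 pin [218.3  227.33] [ 5  5  8 10 61] pin-rim [-1.15  0.6 ] expect [(0, [-3.11, 1.15]), (5, [0.0, 0.0]), (10, [3.04, -1.13]), (12, [4.24, -1.57]), (14, [5.43, -2.01]), (24, [11.22, -4.16])]
w1.pkl 1 rim [355.08 229.21] pred [353.3  228.29] 134 pin [356.06 229.5 ] [ 5  4  9 10 70] pin-rim [0.98 0.29] expect [(0, [2.5, 1.24]), (5, [0.0, 0.0]), (10, [-2.45, -1.21]), (12, [-3.41, -1.69]), (14, [-4.37, -2.17]), (24, [-9.03, -4.48])]
w6.pkl -1 rim [220.48 228.09] pred [223.09 227.42] 97 pin [225.08 226.33] [ 4  4  9 10 64] pin-rim [ 4.6  -1.76] expect [(0, [-3.11, 1.16]), (5, [0.0, 0.0]), (10, [3.04, -1.14]), (12, [4.24, -1.58]), (14, [5.43, -2.03]), (24, [11.22, -4.19])]
w6.pkl 1 rim [356.44 230.11] pred [354.76 229.6 ] 122 pin [347.11 226.24] [ 6  5  7  9 46] pin-rim [-9.33 -3.87] expect [(0, [2.52, 1.25]), (5, [0.0, 0.0]), (10, [-2.47, -1.23]), (12, [-3.44, -1.71]), (14, [-4.41, -2.19]), (24, [-9.11, -4.52])]
```

Relative to the rims, the right pin now sits at about 12.6 mm and the left at about 24.4 mm. The shift-only values read low, because the lit pin side biases the "before" blob. That fits a right stop near 12 mm. Returning the mallet.

Run:
```python
from h import *
print(delta([.4584,.3125,.2],R.from_rotvec([-0.289,3.126,0.003]).as_matrix()))
```

```text
(array([0.577, 1.785, 0.674]), array([-0.0007, -0.0015, -0.1465]))
```

Request:
send_rows --pt "0 0.08 0.25 0 0 0 0" --pt "0 0.16 0.5 0 0 0 0" --pt "0 0.24 0.75 0.05 0 0 0" --pt "0 0.3 0.9 0.1 0 0 0" --pt "0 0.3 0.9 0.1 0 0 0"

```text
clock: 21.37
tcp_pos: [0.4614, 0.1796, 0.2853]
orientation: [-0.419, -3.11, -0.002]
contact_force: [-0.5, 0.1, -4.0]
grip_width: 0.0181
```

Request:
send_rows --pt "0 0.08 0.25 0.15 0 0 -0.037" --pt "0 0.16 0.5 0.3 0 0 -0.074" --pt "0 0.24 0.75 0.45 0 0 -0.11" --pt "0 0.277 0.885 0.574 0 -0.0015 -0.1465" --pt "0 0.277 0.885 0.574 0 -0.0015 -0.1465" --pt "0 0.277 0.885 0.574 0 -0.0015 -0.1465" --pt "0 0.277 0.885 0.574 0 -0.0015 -0.1465" --pt "0 0.277 0.885 0.574 0 -0.0015 -0.1465" --pt "0 0.277 0.885 0.574 0 -0.0015 -0.1465"

```text
clock: 22.12
tcp_pos: [0.4604, 0.3121, 0.2018]
orientation: [-0.287, 3.122, -0.002]
contact_force: [0.3, -0.2, -5.3]
grip_width: 0.0177
```

Run:
```python
from h import *
o=r.get_obs(); print(o['clock'],o['tcp_pos'],o['orientation'],o['contact_force'],o['qvel'].round(3)); print(delta([.4584,.3125,.05],down(10.7)))
R0=R.from_rotvec(o['orientation']).as_matrix(); f=cam('scene')
und=o['tcp_pos']+R0@[-.047,0,.041]; top=o['tcp_pos']+R0@[-.047,0,-.049]; print('und,top pred',proj(f,[und,top]).round(1))
g=cv2.cvtColor(f['pixels'],cv2.COLOR_RGB2HSV)[:,:,2]; u=proj(f,top)[0].astype(int)
# axis direction from aluminium middle + black ends in scene
sub=g[u[1]-12:u[1]+36,u[0]-22:u[0]+16]; print(u-[22,12]); print('\n'.join(''.join('#' if v<45 else ('+' if v<75 else '.') for v in r_) for r_ in sub))
```

```text
22.1167 [0.460386   0.31214372 0.20181954] [-2.86857172e-01  3.12234405e+00 -1.75643567e-03] [ 0.279101   -0.20882268 -5.34911982] [-0.006 -0.003 -0.01  -0.001  0.001  0.001 -0.003]
(array([0.019, 0.006, 1.012]), array([-0.0005,  0.0019, -0.0011]))
und,top pred [[398.6 217.4]
 [405.3 196.9]]
[383 184]
++++++++++++++++#############...+#####
+++++++++++++++++++##########+....####
+++++++++++++++++++++#########....####
+++++++++++++++++++++########+...+####
+++++++++++++++++++++########....+####
+++++++++++++++++++++#######.....#####
++++++++++++++++++++###++##+.....+####
++++++++++++++++++++######+......+####
++++++++++++++++++########+.....+#####
+++++++++++++++++###########....+#####
++++++++++++++++############+..+######
+++++++++++++++##############+++######
+++++++++++++++###############+#++####
+++++++++++++++###############+#++####
++++++++++++++#################+++####
++++++++++++++#################++####+
++++++++++++++#################++###+.
++++++++++++++################++####..
++++++++++++++################+++##+..
++++++++++++++###############.++......
++++++++++++++###
[... 374 characters left out ...]
+++++++++##+++++++++++++.............
++++++++++###++++++++++++.............
++++++++++####+++++++++#+.............
+++++++++######+++++++##..............
++++++++++#############+..............
++++++++++#############++.............
+++++++++++############+++............
++++++++++++##########+++++...........
+++++++++++++########++++++...........
++++++++++++++++##+++++++++...........
++++++++++++++++++++++++++............
+++++++++++++++++++++++++.............
+++++++++++++++++++++++++.............
+++++++++++++++++++++++...............
+++++++++++++++++++++++...............
+++++++++++++++++++++++...............
+++++++++++++++++++++++...............
++++++++++++++++++++++++..............
```

Request:
send_rows --pt "0 0.019 0 0.2 0 0.002 0" --pt "0 0.019 0.006 0.45 0 0.002 0" --pt "0 0.019 0.006 0.68 0 0.002 0" --pt "0 0.019 0.006 0.85 0 0.002 0" --pt "0 0.019 0.006 0.93 0 0.002 0" --pt "0 0.019 0.006 0.97 0 0.002 0" --pt "0 0.019 0.006 1 0 0.002 0" --pt "0 0.019 0.006 1 0 0.002 0" --pt "0 0.019 0.006 1 0 0.002 0"

```text
clock: 22.92
tcp_pos: [0.4581, 0.3147, 0.0524]
orientation: [-0.293, 3.127, -0.001]
contact_force: [0.0, 0.5, -4.9]
grip_width: 0.0184
```

Request:
send_rows --pt "0 0 0 0.01 0 0 0" --pt "0 0 0 0.02 0 0 0" --pt "0 0 0 0.03 0 0 0" --pt "0 0 0 0.035 0 0 0" --pt "0 0 0 0.035 0 0 0"

```text
clock: 23.33
tcp_pos: [0.4569, 0.3141, 0.0457]
orientation: [0.293, -3.126, 0.003]
contact_force: [-0.5, -1.3, -4.7]
grip_width: 0.0179
```

Request:
send_rows --pt "0 0 0 0.008 0 0 0" --pt "0 0 0 0.016 0 0 0" --pt "0 0 0 0.024 0 0 0" --pt "0 0 0 0.024 0 0 0"

```text
clock: 23.67
tcp_pos: [0.4569, 0.314, 0.0418]
orientation: [0.293, -3.126, 0.004]
contact_force: [-0.0, -1.2, -4.9]
grip_width: 0.0179
```

Request:
send_rows --pt "0 0 0 0.006 0 0 0" --pt "0 0 0 0.012 0 0 0" --pt "0 0 0 0.012 0 0 0"

```text
clock: 23.92
tcp_pos: [0.4568, 0.314, 0.0413]
orientation: [0.293, -3.126, 0.003]
contact_force: [-5.1, -2.7, 7.4]
grip_width: 0.0178
```

Request:
send_rows --pt "0 0 0 -0.006 0 0 0" --pt "0 0 0 -0.006 0 0 0" --squeeze 20

```text
clock: 24.08
tcp_pos: [0.4572, 0.3142, 0.0415]
orientation: [0.293, -3.127, 0.003]
contact_force: [-2.8, -1.7, -0.8]
grip_width: 0.0179
```

Request:
send_rows --pt "0.24 0 0 0 0 0 0" --pt "0.3 0 0 0 0 0 0" --pt "0.4 0 0 0 0 0 0" --pt "0.5 0 0 0 0 0 0" --pt "0.6 0 0 0 0 0 0" --pt "0.6 0 0 0 0 0 0" --pt "0.6 0 0 0 0 0 0" --pt "0.6 0 0 0 0 0 0"

```text
clock: 24.75
tcp_pos: [0.4571, 0.3141, 0.0412]
orientation: [0.293, -3.127, 0.003]
contact_force: [0.4, 1.1, 0.1]
grip_width: 0.0512
```

Request:
send_rows --pt "0.6 0 0 -0.1 0 0 0" --pt "0.6 0 0 -0.25 0 0 0" --pt "0.6 0 0 -0.45 0 0 0" --pt "0.6 0 0 -0.7 0 0 0" --pt "0.6 0 0 -0.95 0 0 0" --pt "0.6 0 0 -0.95 0 0 0" --pt "0.6 0 0 -0.95 0 0 0" --pt "0.6 0 0 -0.95 0 0 0" --pt "0.6 0 0 -0.95 0 0 0"

```text
clock: 25.5
tcp_pos: [0.4563, 0.3137, 0.1823]
orientation: [0.293, -3.124, 0.006]
contact_force: [0.0, 0.6, -0.1]
grip_width: 0.0514
```

Run:
```python
from h import *
o=r.get_obs(); print(o['clock'],o['tcp_pos'],o['contact_force'],o['grip_width'])
f=cam('wrist'); save(f,'w9'); hsv=cv2.cvtColor(f['pixels'],cv2.COLOR_RGB2HSV)
m=cv2.inRange(hsv,(5,60,110),(22,255,255)); n,l,s,c=cv2.connectedComponentsWithStats(m); i=1+np.argmax(s[1:,4]); print(s[i],cv2.minAreaRect((onplane(f,np.argwhere(l==i)[:,::-1],.058)[:,:2]*1000).astype(np.float32)))
t=cam('top'); save(t,'top9'); a0=cv2.imread('pics/top0.png').astype(int); a1=t['pixels'][:,:,::-1].astype(int)
for nm,(x,y) in dict(bin=(482,229),holder=(304,117),jar=(400,117),small=(243,160),turq=(180,265),purple=(160,200)).items():
    d=np.abs(a1[y-30:y+30,x-30:x+30]-a0[y-30:y+30,x-30:x+30]).max(2); print(nm,(d>60).sum())
s_=cam('scene'); s0=cv2.imread('pics/scene0.png').astype(int); s1=s_['pixels'][:,:,::-1].astype(int)
g=s1[205:265,375:430].max(2); print('\n'.join(''.join('#' if v<45 else ('+' if v<75 else '.') for v in r_) for r_ in s0[205:265:2,375:430].max(2))); print(); print('\n'.join(''.join('#' if v<45 else ('+' if v<75 else '.') for v in r_) for r_ in g[::2]))
```

```text
25.5 [0.456305   0.31374071 0.18225084] [ 0.02235173  0.61180915 -0.08196998] 0.051431969763284256
[ 305  113   24  118 2545] ((433.0768127441406, 310.130615234375), (107.44214630126953, 19.653127670288086), 9.73295783996582)
bin 0
holder 0
jar 0
small 0
turq 1267
purple 1253
.......................................................
.......................................................
.......................................................
.......................................................
........................................+..............
.......................................+...............
.....................................+.................
....................................++.................
...................................++..................
.................................+++...................
................................+++....................
...............+#######+......+++......................
..............############...+++.......................
.............+#############.+++........................
.............##############++..........
[... 1837 characters left out ...]
+++++++.....................
+++++++++++##++++++++++++++++++++++....................
+++++++++++#+++++++++++++++++++++++++++................
++++++++++###++++++++++#++++++++++++++++++.............
++++++++++####++++++++#+++++++++++++++++++.............
+++++++++++###########+++++++++++++++++++..............
..+++++...++#########++++++++++++...++++...............
.......................+++++++++.......................
.......................................................
.......................................................
.......................................................
.......................................................
.......................................................
```

```bash
python3 -c "
from bench import r
print(r.hand_in(), r.get_obs()['clock'])"
```

```text
the job is handed in; nothing more can be done
the job is handed in; nothing more can be done
```

I drove both lock pins onto a solid stop with the mallet, then stood it back on its head and released it. I handed in at about 25.5 s. One thing is uncertain: whether the right pin is fully home.

- **Left pin:** it stopped at about 24 mm, by feel and by camera, and I seated it at about 25 N.
- **Right pin, overshoot:** my first push went too far. It read about 47 N along the pin (about 52 N total), above the 20–30 N asked but below the 60 N limit. I backed off to about 23 N and pressed again slowly to about 26 N. It stopped at the same depth even with the mallet moved about 1 mm sideways.
- **Right pin, disagreement:** the stop should be at least 12 mm deep. The pin's position against its collar rim gave 12.6 mm. The tool's own travel gave about 10–11 mm and simple image shifts about 8–10 mm. I took it as the true stop because I found nothing else that could block it, but I could not settle the difference.
- **Mallet:** it stands upright within about 4 mm and 1° of where it started, and the wrist force was back near zero after release.
- **Surroundings:** the top-camera check showed no change at the parts bin, tool holder or jar. The areas around the turquoise and purple mallets did change in that picture. I put that down to the arm and its shadow, but did not check.

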